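Tip the parts tote over the enclosure

ROBOT

A 6-joint arm with a two-finger parallel gripper is mounted at the origin on the work surface. World frame = base frame: x ahead of the robot, y to its left, z up, the work surface at z = 0. Lengths are in m, angles in rad, forces in N, time in s.
With the tool pointing down it reaches from about 0.425 to 0.95 m from the base axis. Payload 3.5 kg.
Tool frame: the origin (TCP) lies midway between the tips of the shut fingers; the grasp point (between the pads) lies 19 mm behind it; z points along the fingers, y is the direction in which the jaws open and shut (so a half turn about z gives the same grasp; the last joint's range is limited). The gripper opens to 85 mm and grips with 20 to 120 N. Pads are 22 mm wide; open, the fingers measure 114 mm over their backs; the gripper's body (76 mm by 85 mm) begins 54 mm behind the grasp point. The pads swing forward as they close: fully open they stand 13 mm farther back than shut.
Start: joints at [-1.351, 0.286, 1.577, -0, 1.279, -0.15], TCP at [0.244, -0.629, 0.231] pointing down, gripper open.
Joint ranges: [-2.77, 2.77], [-0.9, 2.22], [0.21, 2.48], [-1.53, 4.67], [0.24, 2.81], [-2.84, 2.84]. Speed limits (rad/s): [2.79, 2.79, 3.14, 3.14, 3.14, 3.14].

INTERFACE

Orientations are given as a unit quaternion [x, y, z, w].
In Python, from plant import ctrl gives the robot as it stands.
- The arm moves only by the tool apply_moves, never from a script. Its argument "moves" is a list that holds one entry, the list of rows, each a list of 7 numbers: the shift along the tool's x, y, z in m, then the turn, a rotation vector about the tool's x, y, z in degrees, then the gripper's target within -1 to 1 (shut at 1, half-way at 0, fully open at -1). In form: [[[tx, ty, tz, ax, ay, az, hand], ...]]. A call has 1 to 12 rows; each row shifts and turns the pose as measured when the row begins, along the tool's axes as they then stand; what a row does not reach is not made up. A row lasts 1/10 s, in which the tool goes at most 50 mm and 8.59 degrees, less where a joint would pass 70% of its speed; a pose out of reach is approached as far as the arm can. A call with a gripper value outside its range is refused whole. The fingers move at their own pace and stop on an object; "force" is the grip in N (left out, the last holds). Time passes only in rows, so rows that do not move let the fingers close. It gives the time, the measured TCP pose, the force and the opening at its end, in the units of the state.
- ctrl.get_state(): the state, without advancing time (a new reading comes with each control period).
- ctrl.read_camera(name): name is "scene" or "top" or "wrist"; returns the picture (400x640x3 uint8, red, green, blue); there is no depth.
- ctrl.get_calibration(name): a dict with "camera_matrix" (3x3 intrinsics, pixels), "cam_to_world" (4x4, takes a point from camera to world coordinates). Camera axes: x right, y up, looking along -z (the intrinsics and any distortion apply to the point x, -y, -z); pixel columns grow to the right and rows downward; lengths in m; the calibration is good to about 2 mm. The wrist camera is an equidistant fisheye: a pixel r from the principal point sees the ray r / f radians off the axis. A picture is of the moment at which its call begins: read the wrist's pose just before it. get_calibration takes no time and is no camera call; for the wrist camera it gives the pose at the moment of the call.
- ctrl.sign_off(): hands the job in, once; it reports no verdict.
The state is a dict: "time": time; "qpos": joint angles; "dq": joint speeds; "joint_efforts": joint torques, N m; "eef_pos": TCP position; "tcp_rot": TCP orientation; "contact_force": force on the tool from outside, world axes, zero at the start; "wrist_torque": the same for the moment, N m; "opening": opening from 0.0 (shut) to 1.0 (fully open).
Only numpy, scipy, OpenCV 4.12 (cv2) and the standard library are available. Lean on these libraries where they do the work, as an engineer would, in place of code of your own. Each camera call takes 0.05 s, during which the arm holds its last target. There are 200 camera calls.

TASK

Pick the small grey parts tote up by its carrying bar and lift it level off the bench, bring it over to the open teal enclosure and tip it by about 30 degrees so that all three loose ferrite cores slide into its cut-down corner, spilling none. Finish still holding it like that, in the air and still, with the cut-down corner above the middle of the enclosure, clear of it but within about 10 cm of its rim, so that I can pick the cores out; do not put the tote down or let go, do not bump the enclosure, and leave the other things on the bench where they lie.

Things in the scene. Friction and masses are not known exactly. Their poses are not given: they have to be found in the camera images.
- tote: grey plastic open tote, 150 mm (its x) by 110 mm (its y), origin at the centre of its underside, z up; floor and walls 3 mm thick, walls 40 mm high, but cut down to 24 mm for about 40 mm either way from the +x +y corner. Carrying bar along x over the middle on an upright at each end, 122 mm high in all. About 0.22 kg. Starts level on the bench at any yaw, left or right, the enclosure opposite
- tote_bar (a point): middle of the carrying bar, 110 mm above the tote's underside and straight above its origin; bar 14 mm thick (tote's y), 24 mm tall, 150 mm free length along the tote's x; axes as the tote's; take it from above, fingers closing across it
- tote_corner (a point): inside of the cut-down corner at the top of the tote's floor: tote x +72 mm, y +52 mm, z +3 mm; axes as the tote's
- core_a_center (a point): black ferrite core, a ring 26 mm across, 14 mm hole, 11 mm high, about 20 g, loose in the tote; origin on its axis, half-way up. It begins to slide on the tote floor at a tilt of roughly 10 degrees and runs freely into the corner at 30 degrees, low direction half-way between the tote's +x and +y
- core_b_center (a point): black ferrite core, a ring 26 mm across, 14 mm hole, 11 mm high, about 20 g, loose in the tote; origin on its axis, half-way up. It begins to slide on the tote floor at a tilt of roughly 10 degrees and runs freely into the corner at 30 degrees, low direction half-way between the tote's +x and +y
- core_c_center (a point): black ferrite core, a ring 26 mm across, 14 mm hole, 11 mm high, about 20 g, loose in the tote; origin on its axis, half-way up. It begins to slide on the tote floor at a tilt of roughly 10 degrees and runs freely into the corner at 30 degrees, low direction half-way between the tote's +x and +y
- core_a: the same core; origin at the centre of its underside
- core_b: the same core; origin at the centre of its underside
- core_c: the same core; origin at the centre of its underside
- enclosure: teal plastic enclosure half, open at the top, 130 by 100 by 40 mm high, walls 3 mm, four bosses inside; fixed to the bench; origin at the centre of its underside
- enclosure_mouth (a point): centre of the enclosure's mouth, at rim height (40 mm above the bench)
- driver_grip (a point): screwdriver with black handle, 170 mm, lying between tote and enclosure; point in the middle of its handle; to be left alone
- axle: steel spool axle standing on its 36 mm flange, 76 mm high; origin under its centre; to be left alone
- standoff_kit: grey divided box of white nylon standoffs, 75 by 110 by 22 mm; origin under its centre; to be left alone
- big_core: big black ferrite ring, 52 mm across, 18 mm high, on the bench; origin under its centre; to be left alone
- tape: ring of cardboard, 64 mm across, 20 mm high; origin under its centre; to be left alone
- caliper: digital caliper 190 mm long lying flat, 12 mm high; origin under the middle of its beam; to be left alone
- cup: white mug, 72 mm across, 80 mm high; origin under its centre; to be left alone
Not all that is in view belongs to the job. What is meant by the tote is not blue or orange, and is the larger of those in its own colour.

How it is judged:
By the outcome, as a careful person would: the job done as asked, in the order asked, and still so for the second after the job is handed in, while the arm keeps its last pose, push and grip.
It also fails if it takes over 51 s, if anything falls off the work surface, if the arm or the gripper's body presses on something with over 40 N, if the wrist force passes 120 N, or if a joint passes its speed limit or range.

## Working session

There is one attempt and no reset: what is moved stays moved. The work goes in short steps, Python scripts to look and compute and a tool call to move; the robot and the scene stay as the last step left them, time stands still between calls to the robot, and variables do not carry over. Pictures are saved under pics/ and viewed, about 8 in all and at most 12, crops included, and the job is handed in when it is done.

Besides the shell and the picture viewer there is one more tool, called as a command line: name --argument value ..., lists and objects as JSON in quotes. apply_moves: Moves the arm, as the interface text tells. Its arguments: {"type":"object","properties":{"moves":{"type":"array","items":{"type":"array","items":{"type":"array","items":{"type":"number"}}}},"force":{"type":"number"}},"required":["moves"]}

```bash
mkdir -p pics; ls
python3 - <<'E'
from plant import ctrl
import cv2,numpy as np
np.set_printoptions(precision=4,suppress=True)
s=ctrl.get_state();print(s)
for n in("scene","top"):
    im=ctrl.read_camera(n);cv2.imwrite(f"pics/{n}0.png",im[:,:,::-1]);print(n,ctrl.get_calibration(n))
print(ctrl.get_calibration("wrist"))
E
```

```text
pics
{'time': 0.0, 'qpos': array([-1.351 ,  0.2872,  1.5782,  0.    ,  1.2785, -0.15  ]), 'dq': array([ 0.0005,  0.0003, -0.0008, -0.0002,  0.0005, -0.0015]), 'joint_efforts': array([  0.001 , -40.5978, -29.2628,  -0.0001,   0.0058,   0.    ]), 'eef_pos': array([ 0.2438, -0.6287,  0.2299]), 'tcp_rot': array([ 0.983 ,  0.1838, -0.    , -0.0012]), 'contact_force': array([ 0.1838,  0.2019, -0.0153]), 'wrist_torque': array([ 0.0169,  0.019 , -0.0176]), 'opening': 0.9993755815394667}
scene {'camera_matrix': array([[501.2568,   0.    , 315.2817],
       [  0.    , 501.2568, 194.5302],
       [  0.    ,   0.    ,   1.    ]]), 'cam_to_world': array([[-0.2382, -0.7632,  0.6007,  1.373 ],
       [ 0.9711, -0.1775,  0.1595,  0.2595],
       [-0.015 ,  0.6214,  0.7834,  1.2047],
       [ 0.    ,  0.    ,  0.    ,  1.    ]])}
top {'camera_matrix': array([[428.1052,   0.    , 308.8313],
       [  0.    , 428.1052, 205.9182],
       [  0.    ,   0.    ,   1.    ]]), 'cam_to_world': array([[ 0.0103,  0.9909, -0.1343,  0.3736],
       [-0.9999,  0.0116,  0.0086,  0.0514],
       [ 0.0101,  0.1342,  0.9909,  1.4454],
       [ 0.    ,  0.    ,  0.    ,  1.    ]])}
{'camera_matrix': array([[309.7069,   0.    , 316.1027],
       [  0.    , 309.7069, 199.998 ],
       [  0.    ,   0.    ,   1.    ]]), 'cam_to_world': array([[ 0.362 ,  0.885 ,  0.2928,  0.318 ],
       [-0.9322,  0.3444,  0.1117, -0.6001],
       [-0.002 , -0.3134,  0.9496,  0.373 ],
       [ 0.    ,  0.    ,  0.    ,  1.    ]])}
```

View pics/top0.png

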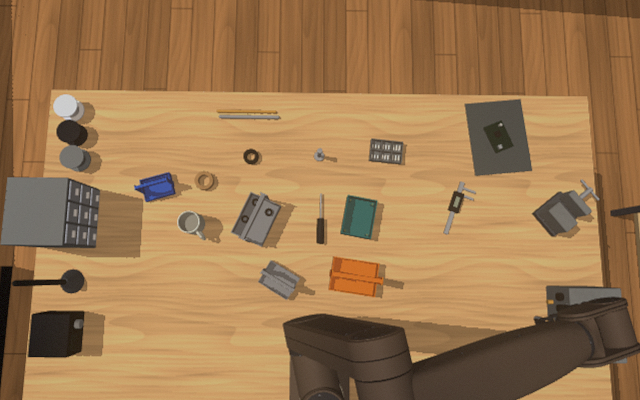

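View pics/scene0.png

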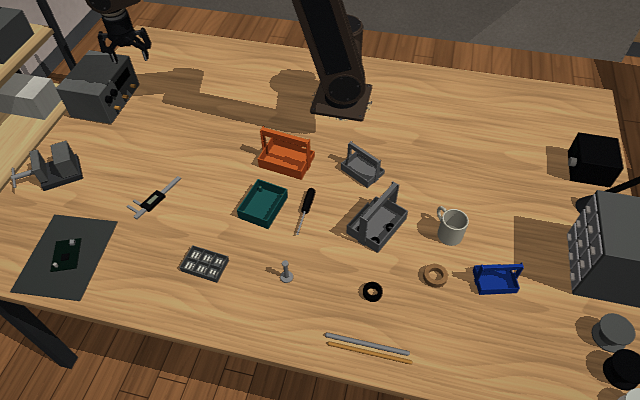

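Top view: candidates for the tote are the large grey one (258,218), a small grey one (281,279), a blue one (157,187) and an orange one (356,277). I choose (258,218), the larger grey with cores in it. The enclosure is at (359,217), the screwdriver at (321,220), the cup at (191,222). I'll check with one close crop.

```bash
cat > h.py <<'E'
import cv2,numpy as np
from plant import ctrl
np.set_printoptions(precision=4,suppress=True)
def ray(n,u,v,z):
    c=ctrl.get_calibration(n);K,T=c["camera_matrix"],c["cam_to_world"]
    d=T[:3,:3]@np.array([(u-K[0,2])/K[0,0],-(v-K[1,2])/K[1,1],-1]);o=T[:3,3]
    return o+d*(z-o[2])/d[2]
def proj(n,P,c=None):
    c=c or ctrl.get_calibration(n);K,T=c["camera_matrix"],c["cam_to_world"]
    p=(np.atleast_2d(P)-T[:3,3])@T[:3,:3];p=p*[1,-1,-1]
    if n=="wrist":
        r=np.hypot(p[:,0],p[:,1]);k=K[0,0]*np.arctan2(r,p[:,2])/r
        return p[:,:2]*k[:,None]+K[:2,2]
    return p[:,:2]/p[:,2:]*K[0,0]+K[:2,2]
def tote_pts(x,y,yaw):
    L=np.array([[-75,-55,0],[75,-55,0],[75,55,0],[-75,55,0],[-75,-55,40],[75,-55,40],[75,55,24],[-75,55,40],[-75,0,122],[75,0,122],[0,0,110],[75,15,40],[35,55,40]])/1e3
    c,s=np.cos(yaw),np.sin(yaw);return L@np.array([[c,s,0],[-s,c,0],[0,0,1]])+[x,y,0]
E
python3 - <<'E'
from h import *
a=cv2.imread("pics/top0.png")[170:270,220:400];b=cv2.imread("pics/scene0.png")[165:265,225:425]
f=lambda i:cv2.resize(i,(800,int(i.shape[0]*800/i.shape[1])),interpolation=cv2.INTER_CUBIC)[:400]
cv2.imwrite("pics/crop0.png",cv2.resize(np.vstack([f(a),f(b)]),(600,600)) if 0 else np.vstack([cv2.resize(a,(540,300),interpolation=2),cv2.resize(b,(540,270),interpolation=2)]))
for n,u,v,z in(("top",258,218,.06),("top",359,217,.04),("scene",263,203,.04)):print(n,ray(n,u,v,z))
E
```

```text
top [0.5198 0.204  0.06  ]
top [ 0.529  -0.1271  0.04  ]
scene [ 0.5454 -0.1194  0.04  ]
```

View pics/crop0.png

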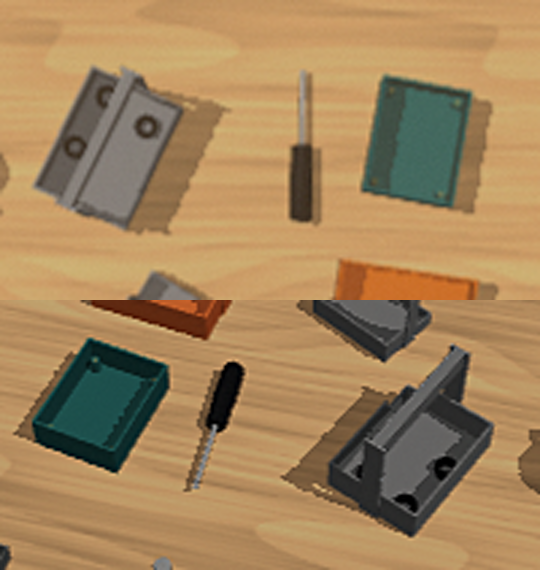

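The crop shows the large grey tote with dark rings inside. Its bar runs through about (262,193)–(243,238) in the top image, and the enclosure rim corners are clear. I'll fit both poses next.

Run:
```python
from h import *
from scipy.optimize import least_squares
e=np.array([ray("top",u,v,.04) for u,v in((348.3,195),(377.3,200.7),(371.7,239.3),(340.7,233.3))])
print("enc",e.mean(0),np.linalg.norm(np.diff(e,axis=0),axis=1))
g=np.array([(251,192.3),(281,205),(232.3,232.3),(261.7,193.3),(243.3,238.3)])
# yaw~158: rim -x-y = top-left(251,192), -x+y=(281,205), +x-y=(232,232), bar ends -x,+x
for nm,idx,y0 in(("158",[4,7,5,8,9],2.76),):
    f=lambda p:(proj("top",tote_pts(*p)[idx])-g).ravel()
    r=least_squares(f,[.52,.2,y0]);print(nm,r.x,np.degrees(r.x[2]),r.fun.reshape(-1,2))
p=tote_pts(*r.x);print("scene px",proj("scene",p));print(proj("top",p))
```

```text
enc [ 0.5292 -0.1288  0.04  ] [0.0981 0.1299 0.1035]
158 [0.5196 0.2118 2.7485] 157.47809334875504 [[-0.6373 -0.7542]
 [-0.2918 -0.5416]
 [-0.692   0.7213]
 [ 1.4467  0.6924]
 [ 0.0885 -0.1687]]
scene px [[377.6614 252.1653]
 [404.6072 216.9295]
 [372.9744 199.7855]
 [345.1828 233.1337]
 [378.8639 244.4177]
 [406.3309 208.816 ]
 [373.5758 194.878 ]
 [345.6315 225.1921]
 [363.7905 217.4162]
 [392.9017 182.1362]
 [378.3728 201.9787]
 [385.5366 197.7081]
 [366.7034 200.1806]]
[[251.8289 193.5068]
 [233.6086 233.8692]
 [263.4653 246.7381]
 [281.354  206.0747]
 [250.3627 191.5458]
 [231.608  233.0213]
 [262.7762 246.4497]
 [280.7082 204.4584]
 [263.1467 193.9924]
 [243.3885 238.1313]
 [253.7917 216.3287]
 [251.1174 241.4304]
 [267.2606 234.9958]]
```

```bash
cat >> h.py <<'E'
from scipy.spatial.transform import Rotation as Rn
def down(jaw_deg):  # tool pointing down with y (jaw) at azimuth jaw_deg
    a=np.radians(jaw_deg+90); x=np.array([np.cos(a),np.sin(a),0]); z=np.array([0,0,-1.]); return Rn.from_matrix(np.c_[x,np.cross(z,x),z])
def plan(target,Rt,n,hand,p=None,R=None):
    s=ctrl.get_state(); p=s["eef_pos"] if p is None else np.array(p); R=Rn.from_quat(s["tcp_rot"]) if R is None else R
    rv=(R.inv()*Rt).as_rotvec()
    for i in range(n):
        Ri=R*Rn.from_rotvec(rv*i/n); d=Ri.inv().apply((np.array(target)-p)/n)
        print("[%s,%s]"%(",".join("%.4f"%v for v in d)+","+",".join("%.2f"%v for v in np.degrees(rv/n)),hand))
    return np.array(target),Rt
E
python3 - <<'E'
from h import *
p,R=plan([.5,-.2,.32],down(-90),11,-1)
print();plan([.51,.19,.30],down(-112.5),9,-1,p,R)
E
```

```text
[0.0358,-0.0279,-0.0081,-0.01,0.00,1.93,-1]
[0.0348,-0.0291,-0.0081,-0.01,0.00,1.93,-1]
[0.0338,-0.0303,-0.0081,-0.01,0.00,1.93,-1]
[0.0328,-0.0314,-0.0081,-0.01,0.00,1.93,-1]
[0.0317,-0.0325,-0.0081,-0.01,0.00,1.93,-1]
[0.0306,-0.0335,-0.0081,-0.01,0.00,1.93,-1]
[0.0295,-0.0345,-0.0081,-0.01,0.00,1.93,-1]
[0.0283,-0.0355,-0.0081,-0.01,0.00,1.93,-1]
[0.0271,-0.0364,-0.0082,-0.01,0.00,1.93,-1]
[0.0259,-0.0373,-0.0082,-0.01,0.00,1.93,-1]
[0.0246,-0.0382,-0.0082,-0.01,0.00,1.93,-1]

[0.0011,-0.0433,0.0022,0.00,0.00,2.50,-1]
[-0.0008,-0.0433,0.0022,0.00,0.00,2.50,-1]
[-0.0027,-0.0433,0.0022,0.00,0.00,2.50,-1]
[-0.0046,-0.0431,0.0022,0.00,0.00,2.50,-1]
[-0.0064,-0.0429,0.0022,0.00,0.00,2.50,-1]
[-0.0083,-0.0425,0.0022,0.00,0.00,2.50,-1]
[-0.0101,-0.0421,0.0022,0.00,0.00,2.50,-1]
[-0.0120,-0.0417,0.0022,0.00,0.00,2.50,-1]
[-0.0138,-0.0411,0.0022,0.00,0.00,2.50,-1]
```

apply_moves --moves '[[[0.036,-0.028,-0.008,0,0,1.9,-1],[0.035,-0.029,-0.008,0,0,1.9,-1],[0.034,-0.03,-0.008,0,0,1.9,-1],[0.033,-0.031,-0.008,0,0,1.9,-1],[0.032,-0.032,-0.008,0,0,1.9,-1],[0.031,-0.033,-0.008,0,0,1.9,-1],[0.03,-0.034,-0.008,0,0,1.9,-1],[0.028,-0.035,-0.008,0,0,1.9,-1],[0.027,-0.036,-0.008,0,0,1.9,-1],[0.026,-0.037,-0.008,0,0,1.9,-1],[0.025,-0.038,-0.008,0,0,1.9,-1]]]'

```text
time: 1.2
eef_pos: [0.5092, -0.1914, 0.3141]
tcp_rot: [1.0, -0.011, -0.004, -0.007]
contact_force: [-0.4, -0.8, 0.0]
opening: 1.002
```

apply_moves --moves '[[[0.001,-0.043,0.001,0,0,2.3,-1],[-0.001,-0.043,0.001,0,0,2.3,-1],[-0.003,-0.043,0.001,0,0,2.3,-1],[-0.005,-0.043,0.001,0,0,2.3,-1],[-0.006,-0.043,0.001,0,0,2.3,-1],[-0.008,-0.042,0.001,0,0,2.3,-1],[-0.01,-0.042,0.001,0,0,2.3,-1],[-0.012,-0.04,0.001,0,0,2.3,-1],[-0.012,-0.03,0.001,0,0,2.3,-1],[0,0,0,0,0,0,-1]]]'

```text
time: 2.2
eef_pos: [0.5191, 0.2046, 0.3068]
tcp_rot: [0.981, -0.195, -0.007, -0.007]
contact_force: [0.6, -0.1, 0.3]
opening: 1.002
```

Run:
```python
from h import *
s=ctrl.get_state();print(s["eef_pos"],s["tcp_rot"],s["qpos"],s["time"])
c=ctrl.get_calibration("wrist");im=ctrl.read_camera("wrist")[:,:,::-1].copy();cv2.imwrite("pics/w1raw.png",im)
import pickle;pickle.dump(c,open("w1.pkl","wb"))
q=proj("wrist",tote_pts(.5196,.2118,2.7485),c);print(q)
for u,v in q:cv2.circle(im,(int(round(u)),int(round(v))),2,(0,0,255),-1)
cv2.imwrite("pics/w1.png",im)
```

```text
[0.5191 0.2046 0.3068] [ 0.9808 -0.1949 -0.0068 -0.0065] [ 0.1858 -0.0197  1.7783  0.0174  1.3907  2.1458] 2.2
[[274.7519 103.1409]
 [277.5989 201.7619]
 [348.8633 202.0917]
 [351.5673 103.1094]
 [270.476  103.8729]
 [274.0649 211.1317]
 [350.3244 207.5674]
 [354.7015 103.8092]
 [310.7816 105.0036]
 [311.2057 236.8036]
 [311.2046 171.794 ]
 [323.2256 211.4385]
 [352.4851 184.4591]]
```

View pics/w1.png

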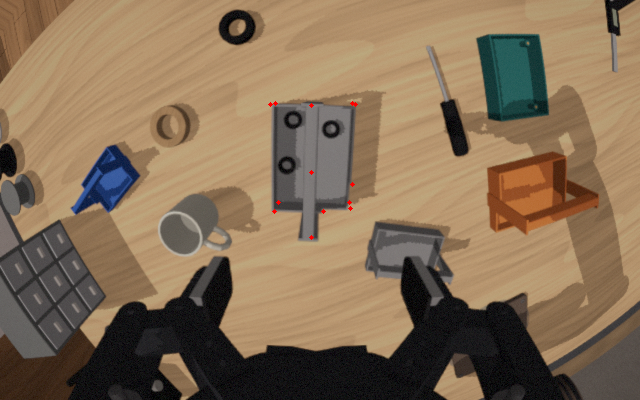

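The wrist view puts the fitted tote outline on the large grey tote to within about 2 px, with three cores at (292,120), (331,129) and (287,165). I'll zoom in to find the cut-down corner.

Run:
```python
import cv2
im=cv2.imread("pics/w1raw.png")[92:248,255:385];cv2.imwrite("pics/w1z.png",cv2.resize(im,None,fx=3.8,fy=3.8,interpolation=2))
```

```text
(no output)
```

View pics/w1z.png

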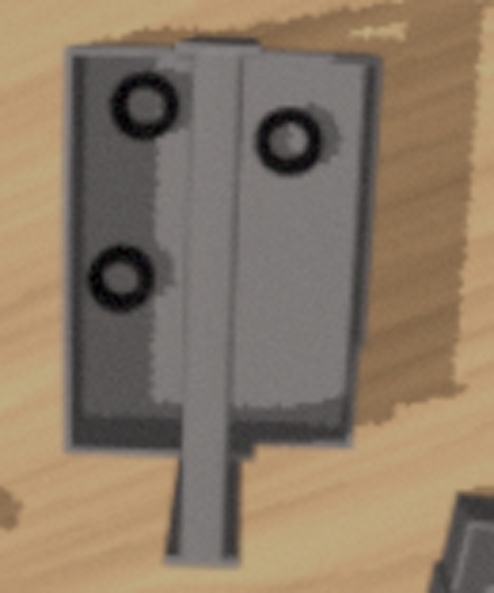

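Run:
```python
from h import *
import pickle
from scipy.optimize import least_squares
c=pickle.load(open("w1.pkl","rb"))
idx=[4,5,7,8,9,6];g=np.array([(68,47),(66,450),(381,58),(217,46),(203,560),(350,443)])/3.8+[255,92]
r=least_squares(lambda p:(proj("wrist",tote_pts(*p)[idx],c)-g).ravel(),[.52,.21,2.75])
print(r.x,np.degrees(r.x[2]),r.fun.reshape(-1,2))
yaw=np.degrees(r.x[2]);t=r.x
b=np.array([t[0],t[1],.110])
print();p,R=plan([*t[:2],.20],down(yaw+90),4,-1);plan([*t[:2],.091],R,6,-1,p,R)
```

```text
[0.5187 0.2131 2.7151] 155.56385469309717 [[-1.1449 -0.9271]
 [-0.6111  0.293 ]
 [ 0.6423 -1.0453]
 [ 0.2854  2.1383]
 [-0.0579 -1.6466]
 [ 0.862   0.9313]]

[-0.0006,-0.0020,0.0267,-0.13,0.23,0.48,-1]
[-0.0008,-0.0020,0.0267,-0.13,0.23,0.48,-1]
[-0.0009,-0.0021,0.0267,-0.13,0.23,0.48,-1]
[-0.0010,-0.0022,0.0267,-0.13,0.23,0.48,-1]
[0.0000,0.0000,0.0182,0.00,0.00,0.00,-1]
[0.0000,0.0000,0.0182,0.00,0.00,0.00,-1]
[0.0000,0.0000,0.0182,0.00,0.00,0.00,-1]
[0.0000,0.0000,0.0182,0.00,0.00,0.00,-1]
[0.0000,0.0000,0.0182,0.00,0.00,0.00,-1]
[0.0000,0.0000,0.0182,0.00,0.00,0.00,-1]
```

apply_moves --moves '[[[-0.001,-0.002,0.026,-0.1,0.2,0.5,-1],[-0.001,-0.002,0.026,-0.1,0.2,0.5,-1],[-0.001,-0.002,0.026,-0.1,0.2,0.5,-1],[-0.001,-0.002,0.026,-0.1,0.2,0.5,-1],[0,0,0.02,0,0,0,-1],[0,0,0.01,0,0,0,-1],[0,0,0,0,0,0,-1]]]'

```text
time: 2.95
eef_pos: [0.5191, 0.2056, 0.1682]
tcp_rot: [0.977, -0.215, 0.0, 0.001]
contact_force: [0.7, 0.4, -0.5]
opening: 0.998
```

Run:
```python
from h import *
s=ctrl.get_state();print(s["qpos"],s["eef_pos"],s["contact_force"])
c=ctrl.get_calibration("wrist");im=ctrl.read_camera("wrist")[:,:,::-1].copy();cv2.imwrite("pics/w2raw.png",im)
for u,v in proj("wrist",tote_pts(.5187,.2131,2.7151),c):cv2.circle(im,(int(round(u)),int(round(v))),2,(0,0,255),-1)
cv2.imwrite("pics/w2.png",im[60:380,140:500])
plan([.5187,.2131,.091],down(155.6+90),5,-1)
```

```text
[ 0.1963  0.0922  1.9214 -0.0021  1.1278  2.2008] [0.5191 0.2056 0.1682] [ 0.6657  0.3755 -0.4989]
[-0.0008,-0.0013,0.0156,0.01,-0.03,-0.08,-1]
[-0.0008,-0.0013,0.0156,0.01,-0.03,-0.08,-1]
[-0.0008,-0.0013,0.0156,0.01,-0.03,-0.08,-1]
[-0.0008,-0.0013,0.0156,0.01,-0.03,-0.08,-1]
[-0.0008,-0.0013,0.0156,0.01,-0.03,-0.08,-1]
```

View pics/w2.png

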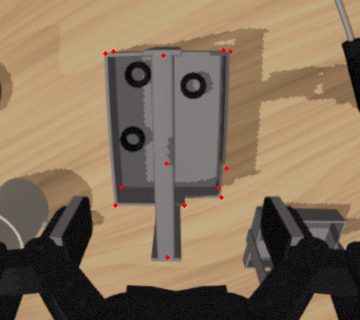

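apply_moves --moves '[[[-0.004,-0.007,0.01,0,0,0,-1],[0,0,0.02,0,0,0,-1],[0,0,0.02,0,0,0,-1],[0,0,0.018,0,0,0,-1],[0,0,0.009,0,0,0,-1],[0,0,0,0,0,0,-1]]]'

```text
time: 3.6
eef_pos: [0.5252, 0.2162, 0.0964]
tcp_rot: [0.977, -0.215, 0.008, -0.003]
contact_force: [-1.1, -0.3, -0.4]
opening: 1.002
```

apply_moves --moves '[[[-0.005,0.0055,0.004,0,0,0,-1],[0,0,0,0,0,0,-1]]]'

```text
time: 3.8
eef_pos: [0.519, 0.2137, 0.0937]
tcp_rot: [0.977, -0.215, 0.009, -0.003]
contact_force: [0.5, 1.0, -0.5]
opening: 0.999
```

Run:
```python
from h import *
s=ctrl.get_state();print(s["qpos"],s["eef_pos"],Rn.from_quat(s["tcp_rot"]).as_matrix())
plan([.5187,.2131,.091],down(155.6+90),1,-1)
```

```text
[ 0.2104  0.184   1.9709 -0.0017  0.9668  2.2154] [0.519  0.2137 0.0937] [[ 0.9075 -0.4197  0.0197]
 [-0.4198 -0.9076  0.0028]
 [ 0.0167 -0.0108 -0.9998]]
[-0.0001,0.0007,0.0027,-0.62,-0.96,-0.42,-1]
```

apply_moves --moves '[[[0,0.001,0.002,-0.6,-1.0,-0.4,-1],[0,0,0,0,0,0,1],[0,0,0,0,0,0,1],[0,0,0,0,0,0,1],[0,0,0,0,0,0,1],[0,0,0,0,0,0,1],[0,0,0,0,0,0,1],[0,0,0,0,0,0,1],[0,0,0,0,0,0,1]]]' --force 80

```text
time: 4.7
eef_pos: [0.5206, 0.2131, 0.0947]
tcp_rot: [0.977, -0.211, 0.002, -0.001]
contact_force: [0.7, -0.2, 0.7]
opening: 0.147
```

apply_moves --moves '[[[0,0,0,0,0,0,1],[0,0,0,0,0,0,1],[0,0,-0.004,0,0,0,1],[0,0,-0.008,0,0,0,1],[0,0,-0.012,0,0,0,1],[0,0,-0.014,0,0,0,1],[0,0,-0.014,0,0,0,1],[0,0,-0.012,0,0,0,1],[0,0,-0.008,0,0,0,1],[0,0,-0.004,0,0,0,1],[0,0,0,0,0,0,1]]]'

```text
time: 5.8
eef_pos: [0.519, 0.2128, 0.1766]
tcp_rot: [0.977, -0.211, 0.0, -0.001]
contact_force: [0.3, -1.0, -3.0]
opening: 0.15
```

Run:
```python
from h import *
s=ctrl.get_state();print(s["qpos"],s["eef_pos"],s["contact_force"],s["opening"])
print(Rn.from_quat(s["tcp_rot"]).as_matrix())
im=ctrl.read_camera("wrist")[:,:,::-1];a=ctrl.read_camera("scene")[:,:,::-1][130:270,300:440]
cv2.imwrite("pics/l1.png",np.hstack([im[60:380,150:490],cv2.resize(a,(320,320),interpolation=2)]))
```

```text
[0.2077 0.0875 1.91   0.0011 1.1427 2.2039] [0.519  0.2128 0.1766] [ 0.2965 -1.0234 -3.0478] 0.14953858900592906
[[ 0.9107 -0.4131  0.0012]
 [-0.4131 -0.9107  0.0013]
 [ 0.0005 -0.0017 -1.    ]]
```

View pics/l1.png

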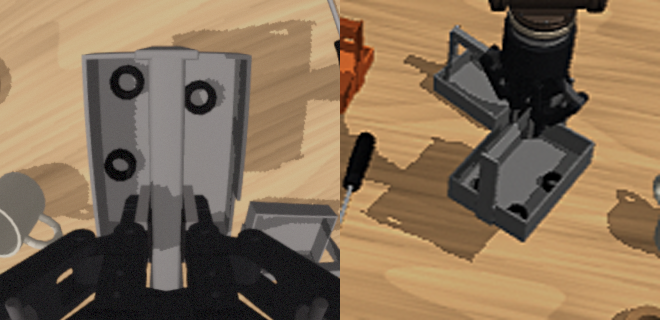

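The tote is held level, with all three cores still in it. Next is the transit: turn 90° about vertical so the cut-down corner ends up pointing away from the arm, then compute the tilted pose.

```bash
cat >> h.py <<'E'
Cn=np.array([-.072,.052,.0915])
Rf=down(-24.4)*Rn.from_rotvec(np.radians([21.2,21.2,0]))
Pf=np.array([.529,-.129,.10])-Rf.apply(Cn)
def planw(target,Rt,w):
    s=ctrl.get_state();p=s["eef_pos"];R=Rn.from_quat(s["tcp_rot"]);rv=(R.inv()*Rt).as_rotvec();w=np.array(w)/sum(w);c=0
    for f in w:
        d=(R*Rn.from_rotvec(rv*c)).inv().apply((np.array(target)-p)*f);c+=f
        print("["+",".join("%.4f"%v for v in d)+","+",".join("%.1f"%v for v in np.degrees(rv*f))+",1]")
E
python3 - <<'E'
from h import *
print(Pf)
planw([Pf[0],Pf[1],.27],down(-24.4),[1,2,3,4,5]+[5]*20+[5,4,3,2,1,.5])
E
```

```text
[ 0.5316 -0.0957  0.2231]
[0.0011,0.0021,-0.0007,-0.0,0.0,-0.7,1]
[0.0021,0.0042,-0.0015,-0.0,0.0,-1.4,1]
[0.0030,0.0064,-0.0022,-0.0,0.0,-2.1,1]
[0.0036,0.0087,-0.0029,-0.0,0.0,-2.8,1]
[0.0040,0.0111,-0.0036,-0.0,0.0,-3.4,1]
[0.0034,0.0113,-0.0036,-0.0,0.0,-3.4,1]
[0.0027,0.0115,-0.0036,-0.0,0.0,-3.4,1]
[0.0020,0.0117,-0.0036,-0.0,0.0,-3.4,1]
[0.0013,0.0118,-0.0036,-0.0,0.0,-3.4,1]
[0.0006,0.0118,-0.0036,-0.0,0.0,-3.4,1]
[-0.0002,0.0118,-0.0036,-0.0,0.0,-3.4,1]
[-0.0009,0.0118,-0.0036,-0.0,0.0,-3.4,1]
[-0.0016,0.0117,-0.0036,-0.0,0.0,-3.4,1]
[-0.0023,0.0116,-0.0036,-0.0,0.0,-3.4,1]
[-0.0030,0.0114,-0.0036,-0.0,0.0,-3.4,1]
[-0.0037,0.0112,-0.0036,-0.0,0.0,-3.4,1]
[-0.0043,0.0110,-0.0036,-0.0,0.0,-3.4,1]
[-0.0050,0.0107,-0.0036,-0.0,0.0,-3.4,1]
[-0.0056,0.0104,-0.0036,-0.0,0.0,-3.4,1]
[-0.0062,0.0101,-0.0036,-0.0,0.0,-3.4,1]
[-0.0068,0.0097,-0.0036,-0.0,0.0,-3.4,1]
[-0.0074,0.0092,-0.0036,-0.0,0.0,-3.4,1]
[-0.0079,0.0088,-0.0036,-0.0,0.0,-3.4,1]
[-0.0084,0.0083,-0.0036,-0.0,0.0,-3.4,1]
[-0.0089,0.0078,-0.0036,-0.0,0.0,-3.4,1]
[-0.0094,0.0072,-0.0036,-0.0,0.0,-3.4,1]
[-0.0078,0.0053,-0.0029,-0.0,0.0,-2.8,1]
[-0.0061,0.0037,-0.0022,-0.0,0.0,-2.1,1]
[-0.0041,0.0023,-0.0014,-0.0,0.0,-1.4,1]
[-0.0021,0.0011,-0.0007,-0.0,0.0,-0.7,1]
[-0.0011,0.0005,-0.0004,-0.0,0.0,-0.3,1]
```

apply_moves --moves '[[[0.001,0.002,-0.001,0,0,-0.7,1],[0.002,0.004,-0.003,0,0,-1.4,1],[0.003,0.006,-0.005,0,0,-2.1,1],[0.004,0.009,-0.006,0,0,-2.8,1],[0.004,0.011,-0.006,0,0,-3.4,1],[0.003,0.011,-0.006,0,0,-3.4,1],[0.003,0.0115,-0.006,0,0,-3.4,1],[0.002,0.012,-0.006,0,0,-3.4,1],[0.001,0.012,-0.005,0,0,-3.4,1],[0.001,0.012,-0.004,0,0,-3.4,1],[0,0.012,-0.003,0,0,-3.4,1],[-0.001,0.012,-0.002,0,0,-3.4,1]]]'

```text
time: 7.1
eef_pos: [0.5203, 0.0888, 0.2189]
tcp_rot: [0.995, 0.102, -0.011, 0.0]
contact_force: [-0.6, -0.9, -3.5]
opening: 0.147
```

Run:
```python
from h import *
s=ctrl.get_state();print(s["qpos"],s["opening"],s["tcp_rot"])
planw([Pf[0],Pf[1],.27],down(-24.4),[5]*14+[5,4,3,2,1])
```

```text
[-0.0219 -0.0161  1.9358 -0.0031  1.2445  1.3458] 0.14682430584128203 [ 0.9947  0.1019 -0.0114  0.0001]
[-0.0016,0.0108,-0.0030,-0.0,0.1,-3.2,1]
[-0.0022,0.0107,-0.0030,-0.0,0.1,-3.2,1]
[-0.0028,0.0105,-0.0030,-0.0,0.1,-3.2,1]
[-0.0034,0.0103,-0.0030,-0.0,0.1,-3.2,1]
[-0.0039,0.0102,-0.0030,-0.0,0.1,-3.2,1]
[-0.0045,0.0099,-0.0030,-0.0,0.1,-3.2,1]
[-0.0050,0.0097,-0.0030,-0.0,0.1,-3.2,1]
[-0.0055,0.0094,-0.0030,-0.0,0.1,-3.2,1]
[-0.0060,0.0091,-0.0030,-0.0,0.1,-3.2,1]
[-0.0065,0.0087,-0.0030,-0.0,0.1,-3.2,1]
[-0.0070,0.0083,-0.0030,-0.0,0.1,-3.2,1]
[-0.0074,0.0079,-0.0030,-0.0,0.1,-3.2,1]
[-0.0079,0.0075,-0.0030,-0.0,0.1,-3.2,1]
[-0.0083,0.0071,-0.0030,-0.0,0.1,-3.2,1]
[-0.0086,0.0066,-0.0030,-0.0,0.1,-3.2,1]
[-0.0072,0.0049,-0.0024,-0.0,0.1,-2.5,1]
[-0.0056,0.0034,-0.0018,-0.0,0.0,-1.9,1]
[-0.0038,0.0022,-0.0012,-0.0,0.0,-1.3,1]
[-0.0019,0.0010,-0.0006,-0.0,0.0,-0.6,1]
```

apply_moves --moves '[[[-0.002,0.011,-0.004,0,0.1,-3.2,1],[-0.002,0.011,-0.004,0,0.1,-3.2,1],[-0.003,0.0105,-0.004,0,0.1,-3.2,1],[-0.003,0.01,-0.004,0,0.1,-3.2,1],[-0.004,0.01,-0.004,0,0.1,-3.2,1],[-0.0045,0.01,-0.004,0,0.1,-3.2,1],[-0.005,0.01,-0.004,0,0.1,-3.2,1],[-0.0055,0.0095,-0.004,0,0.1,-3.2,1],[-0.006,0.009,-0.004,0,0.1,-3.2,1],[-0.0065,0.0085,-0.004,0,0.1,-3.2,1],[-0.007,0.008,-0.003,0,0.1,-3.2,1],[-0.0075,0.008,-0.003,0,0.1,-3.2,1]]]'

```text
time: 8.3
eef_pos: [0.5255, -0.0487, 0.255]
tcp_rot: [0.899, 0.439, -0.009, -0.01]
contact_force: [0.3, 0.9, -2.2]
opening: 0.15
```

Run:
```python
from h import *
s=ctrl.get_state();print(s["qpos"],s["opening"],s["tcp_rot"])
planw([Pf[0],Pf[1],.27],down(-24.4),[5,5,4,3,2,1])
```

```text
[-0.2863 -0.0446  1.8966  0.0031  1.3162  0.3757] 0.1497924203761764 [ 0.8986  0.4385 -0.0088 -0.0101]
[-0.0084,0.0083,-0.0039,-0.4,0.1,-3.4,1]
[-0.0088,0.0078,-0.0039,-0.4,0.1,-3.4,1]
[-0.0074,0.0059,-0.0031,-0.3,0.0,-2.7,1]
[-0.0058,0.0041,-0.0023,-0.2,0.0,-2.0,1]
[-0.0039,0.0026,-0.0015,-0.2,0.0,-1.4,1]
[-0.0020,0.0013,-0.0008,-0.1,0.0,-0.7,1]
```

apply_moves --moves '[[[-0.0085,0.0085,-0.004,-0.4,0.1,-3.4,1],[-0.009,0.008,-0.004,-0.4,0.1,-3.4,1],[-0.0075,0.006,-0.003,-0.3,0,-2.7,1],[-0.006,0.004,-0.002,-0.2,0,-2.0,1],[-0.004,0.0025,-0.0015,-0.2,0,-1.4,1],[-0.002,0.001,-0.001,-0.1,0,-0.7,1],[0,0,0,0,0,0,1]]]'

```text
time: 9.0
eef_pos: [0.5289, -0.1003, 0.2648]
tcp_rot: [0.837, 0.547, -0.003, -0.002]
contact_force: [0.5, -1.2, -3.6]
opening: 0.149
```

Run:
```python
from h import *
s=ctrl.get_state();print(s["qpos"],s["opening"],Rn.from_quat(s["tcp_rot"]).as_matrix())
R=Rn.from_quat(s["tcp_rot"]);print(s["eef_pos"]+R.apply(Cn),Pf)
planw([Pf[0],Pf[1],.245],Rf,[1]*12)
```

```text
[-0.3749 -0.0375  1.8716 -0.0022  1.315   0.0397] 0.14933506221642645 [[ 0.4023  0.9155 -0.0078]
 [ 0.9155 -0.4023  0.0008]
 [-0.0024 -0.0074 -1.    ]]
[ 0.5469 -0.187   0.1731] [ 0.5316 -0.0957  0.2231]
[0.0004,0.0001,0.0016,1.7,1.8,0.0,1]
[0.0004,0.0001,0.0017,1.7,1.8,0.0,1]
[0.0003,0.0002,0.0017,1.7,1.8,0.0,1]
[0.0003,0.0002,0.0017,1.7,1.8,0.0,1]
[0.0002,0.0003,0.0017,1.7,1.8,0.0,1]
[0.0002,0.0003,0.0017,1.7,1.8,0.0,1]
[0.0001,0.0004,0.0017,1.7,1.8,0.0,1]
[0.0001,0.0004,0.0017,1.7,1.8,0.0,1]
[0.0000,0.0005,0.0016,1.7,1.8,0.0,1]
[-0.0000,0.0005,0.0016,1.7,1.8,0.0,1]
[-0.0001,0.0006,0.0016,1.7,1.8,0.0,1]
[-0.0001,0.0006,0.0016,1.7,1.8,0.0,1]
```

apply_moves --moves '[[[0,0,0,0.8,0.8,0,1],[0,0,0.001,1.3,1.3,0,1],[0,0,0.002,1.3,1.3,0,1],[0,0,0.002,1.3,1.3,0,1],[0,0,0.002,1.3,1.3,0,1],[0,0,0.002,1.3,1.3,0,1],[0,0,0.002,1.3,1.3,0,1],[0,0,0,0.8,0.8,0,1],[0,0,0,0,0,0,1],[0,0,0,0,0,0,1],[0,0,0,0,0,0,1],[0,0,0,0,0,0,1]]]'

```text
time: 10.2
eef_pos: [0.5284, -0.099, 0.2515]
tcp_rot: [0.831, 0.542, 0.022, -0.126]
contact_force: [-0.1, 0.5, -3.4]
opening: 0.151
```

Run:
```python
from h import *
s=ctrl.get_state();print(s["qpos"],s["opening"])
R=Rn.from_quat(s["tcp_rot"]);print(s["eef_pos"]+R.apply(Cn),np.degrees(np.arccos(-R.as_matrix()[2,2])))
im=ctrl.read_camera("wrist")[:,:,::-1];a=ctrl.read_camera("scene")[:,:,::-1][110:290,190:370]
cv2.imwrite("pics/t1.png",np.hstack([im[20:380,130:510],cv2.resize(a,(360,360),interpolation=2)]))
planw([Pf[0],Pf[1],.24],Rf,[1]*12)
```

```text
[-0.4532  0.0579  1.8148  0.1681  1.4657 -0.0726] 0.15099917194133833
[ 0.5368 -0.1619  0.1409] 14.689084633477291
[0.0002,0.0003,0.0010,0.9,0.9,0.0,1]
[0.0002,0.0003,0.0010,0.9,0.9,0.0,1]
[0.0002,0.0003,0.0010,0.9,0.9,0.0,1]
[0.0001,0.0004,0.0010,0.9,0.9,0.0,1]
[0.0001,0.0004,0.0010,0.9,0.9,0.0,1]
[0.0001,0.0004,0.0010,0.9,0.9,0.0,1]
[0.0001,0.0004,0.0009,0.9,0.9,0.0,1]
[0.0001,0.0004,0.0009,0.9,0.9,0.0,1]
[0.0001,0.0004,0.0009,0.9,0.9,0.0,1]
[0.0000,0.0004,0.0009,0.9,0.9,0.0,1]
[0.0000,0.0005,0.0009,0.9,0.9,0.0,1]
[0.0000,0.0005,0.0009,0.9,0.9,0.0,1]
```

View pics/t1.png

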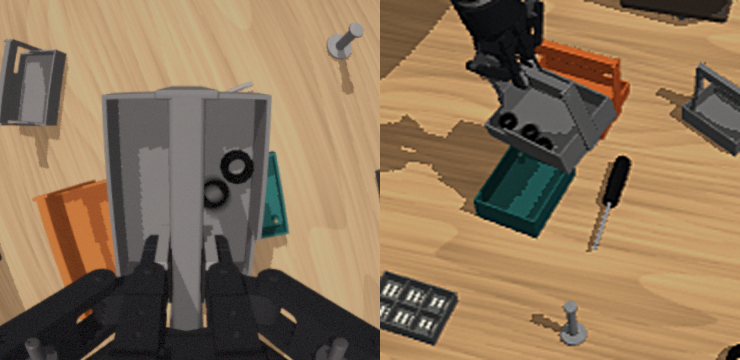

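All three cores are sliding toward the low corner; the scene crop shows them at (508,120), (530,130) and (545,143). I'll continue to 30°.

apply_moves --moves '[[[0,0,0,0.6,0.6,0,1],[0,0,0.001,1,1,0,1],[0,0,0.001,1,1,0,1],[0,0,0.001,1,1,0,1],[0,0.001,0.001,1,1,0,1],[0,0.001,0.001,1,1,0,1],[0,0.001,0.001,1,1,0,1],[0,0.001,0.001,1,1,0,1],[0,0,0.001,1,1,0,1],[0,0,0,1,1,0,1],[0,0,0,0.6,0.6,0,1],[0,0,0,0,0,0,1]]]'

```text
time: 11.5
eef_pos: [0.5317, -0.0985, 0.2417]
tcp_rot: [0.809, 0.527, 0.05, -0.256]
contact_force: [0.2, 1.2, -3.8]
opening: 0.149
```

Run:
```python
from h import *
s=ctrl.get_state();print(s["qpos"],s["opening"])
R=Rn.from_quat(s["tcp_rot"]);print(s["eef_pos"]+R.apply(Cn),np.degrees(np.arccos(-R.as_matrix()[2,2])))
planw(Pf,Rf,[1,2,2,2,1])
```

```text
[-0.5199  0.1811  1.7461  0.3181  1.641  -0.1506] 0.1490245082817363
[ 0.5284 -0.1315  0.1186] 30.29037665593364
[-0.0005,0.0007,0.0022,-0.1,0.0,0.0,1]
[-0.0011,0.0015,0.0044,-0.2,0.1,0.1,1]
[-0.0011,0.0014,0.0044,-0.2,0.1,0.1,1]
[-0.0011,0.0014,0.0044,-0.2,0.1,0.1,1]
[-0.0005,0.0007,0.0022,-0.1,0.0,0.0,1]
```

apply_moves --moves '[[[-0.0005,0.001,0.003,0,0,0,1],[-0.001,0.001,0.004,0,0,0,1],[-0.0005,0.001,0.003,0,0,0,1],[0,0,0,0,0,0,1],[0,0,0,0,0,0,1],[0,0,0,0,0,0,1],[0,0,0,0,0,0,1],[0,0,0,0,0,0,1]]]'

```text
time: 12.3
eef_pos: [0.5316, -0.0956, 0.231]
tcp_rot: [0.809, 0.527, 0.05, -0.256]
contact_force: [-0.1, 0.5, -3.5]
opening: 0.148
```

Run:
```python
from h import *
s=ctrl.get_state();print(s["qpos"],s["dq"],s["opening"])
R=Rn.from_quat(s["tcp_rot"]);C=s["eef_pos"]+R.apply(Cn);print(C,np.degrees(np.arccos(-R.as_matrix()[2,2])))
im=ctrl.read_camera("wrist")[:,:,::-1];S=ctrl.read_camera("scene")[:,:,::-1].copy();T=ctrl.read_camera("top")[:,:,::-1]
u=proj("scene",C)[0];print("scene corner px",u,proj("top",C)[0])
a=S[110:260,190:390];b=T[150:300,290:440]
cv2.imwrite("pics/f1.png",np.vstack([np.hstack([cv2.resize(a,(400,300),interpolation=2),cv2.resize(b,(300,300),interpolation=2)]),im[30:330,:][:, :700] if 0 else np.hstack([im[80:380,130:530],np.zeros((300,300,3),np.uint8)])]))
```

```text
[-0.5158  0.188   1.7583  0.3189  1.6207 -0.1541] [-0.0005 -0.0014 -0.0001 -0.0011 -0.0007 -0.0153] 0.14806183660545022
[ 0.5284 -0.1288  0.1079] 30.225211154009433
scene corner px [259.358  183.3087] [362.2467 214.8601]
```

View pics/f1.png

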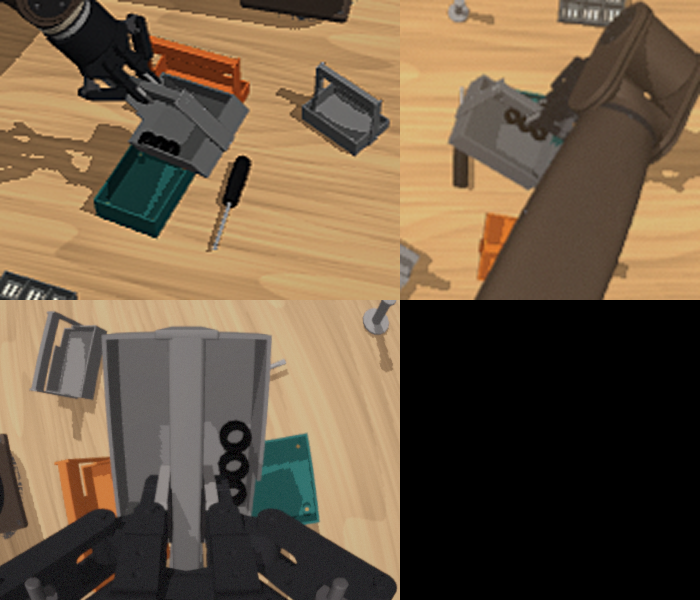

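Run:
```python
from h import *
s=ctrl.get_state();R=Rn.from_quat(s["tcp_rot"]);c=ctrl.get_calibration("wrist");K,T=c["camera_matrix"],c["cam_to_world"]
M=R.as_matrix()@np.diag([-1,1,-1]);O=s["eef_pos"]+R.apply([0,0,.0945])
def tote(d,o,z=.014):
    d=M.T@d;o=M.T@(o-O);return (o+d*(z-o[2])/d[2])*1e3
for u,v in((365,216),(363,245),(365,272)):
    q=np.array([u-K[0,2],v-K[1,2]]);r=np.hypot(*q);a=r/K[0,0];x,y=q/r*np.sin(a)
    print("w",tote(T[:3,:3]@np.array([x,-y,-np.cos(a)]),T[:3,3]))
c=ctrl.get_calibration("scene");K,T=c["camera_matrix"],c["cam_to_world"]
for u,v in((148,139),(161,144),(174,149)):
    u,v=190+u/2,110+v/2;print("s",tote(T[:3,:3]@np.array([(u-K[0,2])/K[0,0],-(v-K[1,2])/K[1,1],-1]),T[:3,3]))
im=ctrl.read_camera("scene")[:,:,::-1][150:200,235:305];im2=ctrl.read_camera("top")[:,:,::-1][185:235,310:380]
f=lambda i:cv2.resize(i,(560,400)[:2],interpolation=2)[:, :400]
cv2.imwrite("pics/f2.png",np.hstack([f(im),f(im2)]))
```

```text
w [ 6.8738 37.1846 14.    ]
w [32.1225 37.0599 14.    ]
w [57.9304 40.4832 14.    ]
s [51.0946 39.4337 14.    ]
s [22.3243 39.3509 14.    ]
s [-5.6694 39.2703 14.    ]
```

View pics/f2.png

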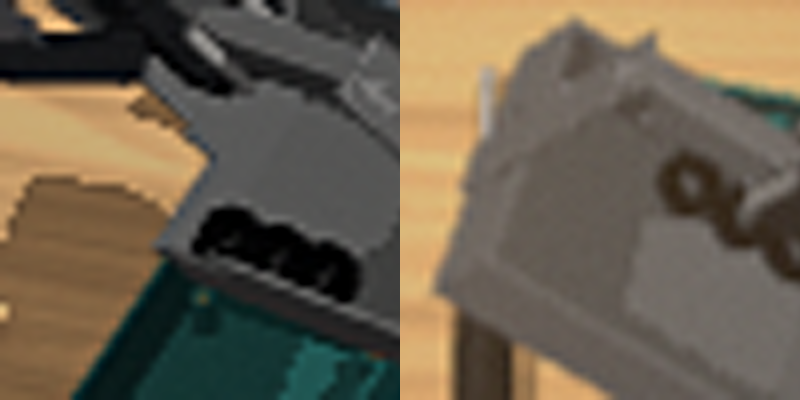

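The three cores lie in a row along the +y wall from the corner, at tote x of about 58, 32 and 7 mm. The third is therefore outside the cut-down part. There is plenty of time, so I'll raise a little and swing the low direction briefly toward +x and slightly −y. That should make the row buckle, and then I'll go back to the diagonal tilt.

```bash
cat >> h.py <<'E'
def Rtilt(t,phi): f=np.radians(phi);return down(-24.4)*Rn.from_rotvec(np.radians(t)*np.array([np.sin(f),np.cos(f),0]))
def low(R,p):
    L=np.array([[x,y,z] for x in(-.075,.075) for y in(-.055,.055) for z in (0,.04)])
    M=R.as_matrix()@np.diag([-1,1,-1]);W=(p+R.apply([0,0,.0945]))+L@M.T;return W
def cores(name):
    s=ctrl.get_state();R=Rn.from_quat(s["tcp_rot"]);c=ctrl.get_calibration("wrist");im=ctrl.read_camera("wrist")
    M=R.as_matrix()@np.diag([-1,1,-1]);O=s["eef_pos"]+R.apply([0,0,.0945])
    X,Y=np.meshgrid(np.arange(-75,76,.5),np.arange(-55,56,.5));P=np.c_[X.ravel(),Y.ravel(),0*X.ravel()+14]/1e3@M.T+O
    q=proj("wrist",P,c).astype(np.float32).reshape(*X.shape,2)
    o=cv2.remap(im,q[...,0].copy(),q[...,1].copy(),1)[:,:,::-1];cv2.imwrite(name,cv2.resize(o,None,fx=2,fy=2))
    m=(o.max(2)<48).astype(np.uint8)
    for b in(o,):
        rows=m[110+10:,:]
    k=cv2.circle(np.zeros((57,57),np.float32),(28,28),20,1,9)  # ring r 7..13 mm
    k[k>0]/=k.sum(); r=cv2.filter2D(m.astype(np.float32),-1,k)
    for _ in range(4):
        v=r.max();j,i=np.unravel_index(r.argmax(),r.shape);print("core? x%.0f y%.0f score %.2f"%(X[j,i],Y[j,i],v));cv2.circle(r,(int(i),int(j)),40,0,-1)
E
python3 - <<'E'
from h import *
s=ctrl.get_state();Rt=Rtilt(25,-12);p=s["eef_pos"]+[0,.0,.035]
print(low(Rt,p)); cores("pics/c0.png")
planw(p,Rt,[1,2,3,3,3,3,3,3,2,1])
E
```

```text
[[ 0.5327  0.0229  0.2065]
 [ 0.5226  0.0093  0.2427]
 [ 0.6316 -0.0243  0.2161]
 [ 0.6215 -0.0379  0.2524]
 [ 0.4789 -0.1027  0.1444]
 [ 0.4688 -0.1163  0.1807]
 [ 0.5778 -0.1498  0.1541]
 [ 0.5677 -0.1635  0.1904]]
core? x34 y38 score 0.98
core? x60 y38 score 0.97
core? x8 y38 score 0.97
core? x75 y-34 score 0.66
[0.0005,-0.0005,-0.0013,-1.1,0.1,-0.2,1]
[0.0010,-0.0010,-0.0025,-2.2,0.3,-0.4,1]
[0.0016,-0.0013,-0.0039,-3.3,0.4,-0.6,1]
[0.0016,-0.0011,-0.0039,-3.3,0.4,-0.6,1]
[0.0017,-0.0009,-0.0040,-3.3,0.4,-0.6,1]
[0.0017,-0.0006,-0.0040,-3.3,0.4,-0.6,1]
[0.0017,-0.0004,-0.0040,-3.3,0.4,-0.6,1]
[0.0018,-0.0001,-0.0040,-3.3,0.4,-0.6,1]
[0.0012,0.0001,-0.0027,-2.2,0.3,-0.4,1]
[0.0006,0.0001,-0.0013,-1.1,0.1,-0.2,1]
```

The core detector works, giving x 60, 34 and 8 at y 38, and the swing clears everything (lowest point 144 mm).

apply_moves --moves '[[[0.0005,-0.0005,-0.002,-1.1,0.1,-0.2,1],[0.001,-0.001,-0.004,-2.2,0.3,-0.4,1],[0.0015,-0.001,-0.005,-3.3,0.4,-0.6,1],[0.0015,-0.001,-0.005,-3.3,0.4,-0.6,1],[0.0015,-0.001,-0.005,-3.3,0.4,-0.6,1],[0.0015,-0.0005,-0.004,-3.3,0.4,-0.6,1],[0.0015,-0.0005,-0.004,-3.3,0.4,-0.6,1],[0.0015,0,-0.003,-3.3,0.4,-0.6,1],[0.001,0,-0.002,-2.2,0.3,-0.4,1],[0.0005,0,-0.001,-1.1,0.1,-0.2,1]]]'

```text
time: 13.6
eef_pos: [0.5292, -0.0981, 0.2733]
tcp_rot: [0.82, 0.528, 0.211, -0.065]
contact_force: [0.3, 0.2, -3.0]
opening: 0.15
```

Run:
```python
from h import *
s=ctrl.get_state();cores("pics/c1.png");print(s["opening"])
print((Rn.from_quat(s["tcp_rot"]).inv()*Rtilt(25,-12)).as_rotvec(degrees=True))
```

```text
core? x34 y38 score 0.99
core? x8 y38 score 0.98
core? x60 y38 score 0.97
core? x72 y-33 score 0.65
0.14958903108428911
[ 1.6183 -0.1099  0.2599]
```

apply_moves --moves '[[[0,0,0,-1.5,0,0,1],[0,0,0,-2,0,0,1],[0,0,0,-2,0,0,1],[0,0,0,-2,0,0,1],[0,0,0,-1,0,0,1]]]'

```text
time: 14.15
eef_pos: [0.5285, -0.0977, 0.2729]
tcp_rot: [0.823, 0.51, 0.251, -0.002]
contact_force: [0.3, -0.2, -3.0]
opening: 0.147
```

Run:
```python
from h import *
cores("pics/c2.png");s=ctrl.get_state();R=Rn.from_quat(s["tcp_rot"]).as_matrix();d=-(R.T@[0,0,1]);print("low dir in tote",np.degrees(np.arctan2(d[1],-d[0])),np.degrees(np.arccos(-R[2,2])))
```

```text
core? x72 y32 score 0.78
core? x66 y-26 score 0.65
core? x35 y22 score 0.58
core? x52 y36 score 0.57
low dir in tote -31.2814631847081 29.03861427035257
```

apply_moves --moves '[[[0,0,0,4,0,0,1],[0,0,0,7,0,0.5,1],[0,0,0,7,-0.5,0.5,1],[0,0,0,5,-0.5,0.5,1],[0,0,0,4,-0.5,0.5,1],[0,0,0,3,0,0.5,1],[0,0,0,1,0,0,1],[0,0,0,0,0,0,1],[0,0,0,0,0,0,1]]]'

```text
time: 15.1
eef_pos: [0.5307, -0.0988, 0.2721]
tcp_rot: [0.805, 0.542, 0.088, -0.225]
contact_force: [0.6, -0.6, -2.2]
opening: 0.143
```

Run:
```python
from h import *
cores("pics/c3.png");s=ctrl.get_state();R=Rn.from_quat(s["tcp_rot"]).as_matrix();d=-(R.T@[0,0,1]);print("low dir in tote",np.degrees(np.arctan2(d[1],-d[0])),np.degrees(np.arccos(-R[2,2])))
planw(Pf+[0,0,.008],Rf,[1,2,3,3,2,1])
a=ctrl.read_camera("scene")[:,:,::-1][100:200,215:315]
cv2.imwrite("pics/c3b.png",np.hstack([cv2.resize(cv2.imread("pics/c3.png"),(400,295)),cv2.resize(a,(295,295),interpolation=2)]))
```

```text
core? x60 y38 score 0.98
core? x75 y-34 score 0.68
core? x71 y22 score 0.54
core? x76 y50 score 0.47
low dir in tote 34.61838343951837 27.992060474017872
[-0.0011,0.0009,0.0031,0.4,-0.1,0.3,1]
[-0.0021,0.0019,0.0063,0.7,-0.2,0.5,1]
[-0.0032,0.0030,0.0094,1.1,-0.2,0.8,1]
[-0.0031,0.0032,0.0093,1.1,-0.2,0.8,1]
[-0.0020,0.0023,0.0062,0.7,-0.2,0.5,1]
[-0.0010,0.0012,0.0031,0.4,-0.1,0.3,1]
```

View pics/c3b.png

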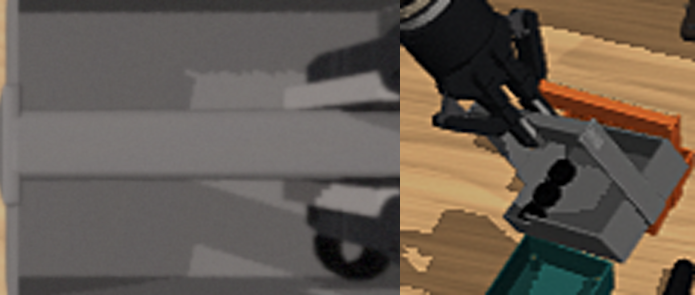

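The cores rolled into a row along the +x wall instead. I'll measure from the scene camera, then do a shorter nudge the other way that returns within the same call.

```bash
cat >> h.py <<'E'
def cores2(thr=40):
    s=ctrl.get_state();R=Rn.from_quat(s["tcp_rot"]);M=R.as_matrix()@np.diag([-1,1,-1]);O=s["eef_pos"]+R.apply([0,0,.0945])
    X,Y=np.meshgrid(np.arange(-72,73,1.),np.arange(-52,53,1.))
    for n in("wrist","scene"):
        c=ctrl.get_calibration(n);im=ctrl.read_camera(n)
        P=np.c_[X.ravel(),Y.ravel(),0*X.ravel()+14]/1e3@M.T+O
        q=proj(n,P,c).astype(np.float32).reshape(*X.shape,2);o=cv2.remap(im,q[...,0].copy(),q[...,1].copy(),1)
        m=o.max(2)<(48 if n=="wrist" else thr);print(n)
        for y in range(-48,53,6): print("".join("#" if m[y+52-3:y+52+3,x+72-2:x+72+2].mean()>.5 else "." for x in range(-68,73,4)),y)
    d=-(R.as_matrix().T@[0,0,1]);print("low dir",np.degrees(np.arctan2(d[1],-d[0])),"tilt",np.degrees(np.arccos(-R.as_matrix()[2,2])),s["eef_pos"])
E
python3 - <<'E'
from h import *
cores2();s=ctrl.get_state()
planw(s["eef_pos"],Rtilt(26,100),[1]*9)
print(low(Rtilt(26,105),s["eef_pos"])[:,2].min())
E
```

```text
wrist
.................................... -48
.................................... -42
...............................##### -36
............................######## -30
...................................# -24
.................................... -18
.................................... -12
.................................... -6
.................................... 0
.................................... 6
.................................... 12
.................................... 18
............................#......# 24
............................######## 30
.............................##.#### 36
.............................##..### 42
..............................#####. 48
scene
........##########................## -48
...............................##### -42
.................................... -36
.................................... -30
.................................... -24
.............................######. -18
...........................########. -12
..........................#########. -6
...........................#######.. 0
............................#######. 6
...........................########. 12
..........................#########. 18
...........................#######.. 24
............................######.. 30
...........................########. 36
.................................### 42
......#.##.######.##########....###. 48
low dir 34.642673061655316 tilt 27.999079405896175 [ 0.5304 -0.0987  0.2723]
[0.0000,0.0000,0.0000,1.0,-2.9,0.9,1]
[0.0000,0.0000,0.0000,1.0,-2.9,0.9,1]
[0.0000,0.0000,0.0000,1.0,-2.9,0.9,1]
[0.0000,0.0000,0.0000,1.0,-2.9,0.9,1]
[0.0000,0.0000,0.0000,1.0,-2.9,0.9,1]
[0.0000,0.0000,0.0000,1.0,-2.9,0.9,1]
[0.0000,0.0000,0.0000,1.0,-2.9,0.9,1]
[0.0000,0.0000,0.0000,1.0,-2.9,0.9,1]
[0.0000,0.0000,0.0000,1.0,-2.9,0.9,1]
0.15576892568820908
```

apply_moves --moves '[[[0,0,0,0.7,-1.5,0.4,1],[0,0,0,1,-3,0.9,1],[0,0,0,1,-3,0.9,1],[0,0,0,1,-3,0.9,1],[0,0,0,1,-3,0.9,1],[0,0,0,1,-3,0.9,1],[0,0,0,1,-3,0.9,1],[0,0,0,1,-3,0.9,1],[0,0,0,1,-2.5,0.9,1],[0,0,0,0.5,-1.5,0.5,1]]]'

```text
time: 16.3
eef_pos: [0.5313, -0.0969, 0.2761]
tcp_rot: [0.82, 0.524, -0.166, -0.157]
contact_force: [-0.2, 0.6, -3.0]
opening: 0.148
```

Run:
```python
from h import *
cores2()
```

```text
wrist
.................................... -48
.................................... -42
................................#### -36
............................######## -30
...................................# -24
.................................... -18
.................................... -12
.................................... -6
.................................... 0
.................................... 6
.................................... 12
.................................... 18
............................#......# 24
............................######## 30
.............................##.#### 36
.............................##..### 42
..............................#####. 48
scene
.............................####### -48
..............................###### -42
.............................####### -36
..........................########## -30
.............................####### -24
..................................## -18
..................................## -12
...............................##### -6
.............................####### 0
..........................########## 6
............................######## 12
............................######## 18
.............................####### 24
..............................###### 30
.............................##.#### 36
............................###..### 42
.............................####### 48
low dir 103.95003757532653 tilt 26.40811171119022 [ 0.5313 -0.0969  0.2761]
```

apply_moves --moves '[[[0,0,0,0,-2,0,1],[0,0,0,0,-1.5,0,1]]]'

```text
time: 16.6
eef_pos: [0.5312, -0.0974, 0.2762]
tcp_rot: [0.815, 0.529, -0.191, -0.14]
contact_force: [-0.8, -0.9, -2.8]
opening: 0.148
```

Run:
```python
from h import *
cores2()
```

```text
wrist
.................................... -48
...................................# -42
................................#### -36
............................######## -30
...................................# -24
.................................... -18
.................................... -12
.................................... -6
.................................... 0
.................................... 6
.................................... 12
.................................... 18
............................#......# 24
............................######## 30
.............................##.#### 36
.............................##..### 42
..............................#####. 48
scene
...........................######### -48
............................######## -42
...........................######### -36
.........................########### -30
...........................######### -24
..............................###### -18
..............................###### -12
............................######## -6
..........................########## 0
........................############ 6
...........................######### 12
............................######## 18
...........................######### 24
............................####..## 30
.............................####### 36
............................######## 42
.............................######. 48
low dir 110.68037621370704 tilt 27.42274698250259 [ 0.5312 -0.0974  0.2762]
```

apply_moves --moves '[[[0,0,0,0,-1.5,0,1],[0,0,0,0,-0.5,0,1]]]'

```text
time: 16.9
eef_pos: [0.5312, -0.0972, 0.2762]
tcp_rot: [0.811, 0.531, -0.206, -0.131]
contact_force: [0.5, -0.3, -4.0]
opening: 0.146
```

Run:
```python
from h import *
cores2()
```

```text
wrist
.................................... -48
...................................# -42
................................#### -36
............................######## -30
...................................# -24
.................................... -18
.................................... -12
.................................... -6
.................................... 0
.................................... 6
.................................... 12
.................................... 18
............................#......# 24
............................######## 30
............................##..#### 36
............................##..###. 42
..............................####.. 48
scene
..........................########## -48
...........................######### -42
..........................########## -36
........................############ -30
..........................########## -24
...........................######### -18
............................######## -12
...........................######### -6
.....................##..########### 0
.......................############# 6
#.......................############ 12
........................############ 18
.........................########### 24
..........................########## 30
............................######## 36
............................######.# 42
............................#####... 48
low dir 114.29243390802729 tilt 28.20661396483045 [ 0.5312 -0.0972  0.2762]
```

apply_moves --moves '[[[0,0,0,-0.3,5,-0.5,1],[0,0,0,-0.6,7,-1,1],[0,0,0,-0.6,7,-1.5,1],[0,0,0,-0.6,6,-1.5,1],[0,0,0,-0.6,5,-1,1],[0,0,0,-0.5,3,-1,1],[0,0,0,0,1,0,1],[0,0,0,0,0,0,1],[0,0,0,0,0,0,1],[0,0,0,0,0,0,1]]]'

```text
time: 18.0
eef_pos: [0.5303, -0.0989, 0.2765]
tcp_rot: [0.808, 0.519, 0.07, -0.269]
contact_force: [0.0, -0.9, -4.2]
opening: 0.152
```

Run:
```python
from h import *
cores2()
planw(Pf+[0,0,.008],Rf,[1,2,3,3,2,1])
```

```text
wrist
.................................... -48
.................................... -42
................................#### -36
............................######## -30
...................................# -24
.................................... -18
.................................... -12
.................................... -6
.................................... 0
.................................... 6
.................................... 12
.................................... 18
............................#......# 24
.................#####.############# 30
................##...####..####.#### 36
................##..#####.#####..### 42
..................####..####..#####. 48
scene
.........#.#.##.###.###.##.......... -48
.................................... -42
.................................... -36
...................................# -30
.................................... -24
.................................... -18
.................................... -12
.................................... -6
.................................... 0
.................................... 6
.................................... 12
.................................... 18
.................................... 24
.................####...###...####.. 30
..............#####################. 36
.............######################. 42
.................................... 48
low dir 42.75626820261894 tilt 32.297734167002176 [ 0.5303 -0.0989  0.2765]
[-0.0012,0.0014,0.0033,-0.1,-0.2,0.0,1]
[-0.0025,0.0028,0.0067,-0.1,-0.4,0.0,1]
[-0.0036,0.0041,0.0100,-0.2,-0.6,0.1,1]
[-0.0035,0.0041,0.0101,-0.2,-0.6,0.1,1]
[-0.0023,0.0027,0.0067,-0.1,-0.4,0.0,1]
[-0.0011,0.0014,0.0034,-0.1,-0.2,0.0,1]
```

The cores went back to a row along +y, so they rolled all the way round. On this wall the wrist camera sees the outermost core clearly. I'll creep to the onset again and return as soon as only that core has moved.

Run:
```python
from h import *
s=ctrl.get_state();planw(s["eef_pos"],Rtilt(26,-12),[1]*10)
```

```text
[0.0000,0.0000,0.0000,-2.6,0.1,-0.6,1]
[0.0000,0.0000,0.0000,-2.6,0.1,-0.6,1]
[0.0000,0.0000,0.0000,-2.6,0.1,-0.6,1]
[0.0000,0.0000,0.0000,-2.6,0.1,-0.6,1]
[0.0000,0.0000,0.0000,-2.6,0.1,-0.6,1]
[0.0000,0.0000,0.0000,-2.6,0.1,-0.6,1]
[0.0000,0.0000,0.0000,-2.6,0.1,-0.6,1]
[0.0000,0.0000,0.0000,-2.6,0.1,-0.6,1]
[0.0000,0.0000,0.0000,-2.6,0.1,-0.6,1]
[0.0000,0.0000,0.0000,-2.6,0.1,-0.6,1]
```

apply_moves --moves '[[[0,0,0,-1.5,0.1,-0.6,1],[0,0,0,-3,0.1,-0.6,1],[0,0,0,-3,0.1,-0.6,1],[0,0,0,-3,0.1,-0.6,1],[0,0,0,-3,0.1,-0.6,1],[0,0,0,-3,0.1,-0.6,1],[0,0,0,-3,0.1,-0.6,1],[0,0,0,-3,0.1,-0.6,1],[0,0,0,-2,0.1,-0.6,1],[0,0,0,-1,0,0,1]]]'

```text
time: 19.1
eef_pos: [0.5287, -0.095, 0.2771]
tcp_rot: [0.819, 0.53, 0.207, -0.077]
contact_force: [-0.6, -0.7, -3.1]
opening: 0.146
```

```bash
cat > w.py <<'E'
from h import *
cores("pics/cw.png");s=ctrl.get_state();R=Rn.from_quat(s["tcp_rot"]).as_matrix();d=-(R.T@[0,0,1]);print("low dir",np.degrees(np.arctan2(d[1],-d[0])),np.degrees(np.arccos(-R[2,2])))
E
python3 w.py
```

```text
core? x34 y38 score 0.98
core? x8 y38 score 0.98
core? x60 y38 score 0.97
core? x66 y-26 score 0.65
low dir -12.451754202603645 25.49620723063365
```

apply_moves --moves '[[[0,0,0,-2.5,0,0,1]]]'

```text
time: 19.25
eef_pos: [0.5288, -0.0949, 0.2773]
tcp_rot: [0.82, 0.525, 0.218, -0.059]
contact_force: [-0.1, 0.3, -2.9]
opening: 0.152
```

```bash
python3 w.py
```

```text
core? x34 y36 score 0.98
core? x8 y36 score 0.97
core? x60 y38 score 0.95
core? x66 y-26 score 0.64
low dir -17.57274228212797 26.164566248414385
```

apply_moves --moves '[[[0,0,0,1,0,0,1]]]'

```text
time: 19.4
eef_pos: [0.5274, -0.0937, 0.2769]
tcp_rot: [0.82, 0.527, 0.213, -0.067]
contact_force: [0.8, -0.5, -2.6]
opening: 0.149
```

```bash
python3 w.py
```

```text
core? x34 y36 score 0.98
core? x8 y36 score 0.97
core? x60 y38 score 0.94
core? x66 y-26 score 0.65
low dir -15.329219396812084 25.839289774080097
```

apply_moves --moves '[[[0,0,0,-2,0,0,1]]]'

```text
time: 19.55
eef_pos: [0.5286, -0.0946, 0.2772]
tcp_rot: [0.821, 0.523, 0.223, -0.052]
contact_force: [-0.1, 0.2, -3.4]
opening: 0.145
```

```bash
python3 w.py
```

```text
core? x34 y34 score 0.97
core? x8 y34 score 0.97
core? x60 y37 score 0.91
core? x66 y-26 score 0.65
low dir -19.3909368677318 26.471577907946877
```

apply_moves --moves '[[[0,0,0,0,0,0,1]]]'

```text
time: 19.7
eef_pos: [0.5278, -0.0939, 0.2767]
tcp_rot: [0.821, 0.523, 0.223, -0.052]
contact_force: [-0.2, -0.5, -3.7]
opening: 0.147
```

```bash
python3 w.py
```

```text
core? x34 y34 score 0.96
core? x8 y32 score 0.95
core? x60 y36 score 0.90
core? x66 y-26 score 0.65
low dir -19.34697873348203 26.465804809587528
```

apply_moves --moves '[[[0,0,0,-0.8,0,0,1]]]'

```text
time: 19.85
eef_pos: [0.5281, -0.0941, 0.2768]
tcp_rot: [0.821, 0.522, 0.227, -0.046]
contact_force: [0.0, 0.1, -3.4]
opening: 0.155
```

```bash
python3 w.py
```

```text
core? x8 y26 score 0.94
core? x34 y31 score 0.89
core? x60 y36 score 0.87
core? x66 y-26 score 0.64
low dir -20.936211368551884 26.759246755750713
```

apply_moves --moves '[[[0,0,0,2,0,0,1]]]'

```text
time: 20.0
eef_pos: [0.5272, -0.0934, 0.2764]
tcp_rot: [0.82, 0.526, 0.217, -0.061]
contact_force: [0.4, -0.2, -3.3]
opening: 0.147
```

```bash
python3 w.py
```

```text
core? x60 y36 score 0.86
core? x34 y26 score 0.75
core? x66 y-26 score 0.65
core? x12 y16 score 0.57
low dir -16.969745805896014 26.080068049483323
```

apply_moves --moves '[[[0,0,0,7,0,0.5,1],[0,0,0,8,0,1,1],[0,0,0,7,0,1,1],[0,0,0,4,0,1,1],[0,0,0,2,0,0.5,1],[0,0,0,0,0,0,1],[0,0,0,0,0,0,1],[0,0,0,0,0,0,1]]]'

```text
time: 20.85
eef_pos: [0.5307, -0.0951, 0.2764]
tcp_rot: [0.799, 0.534, 0.078, -0.265]
contact_force: [-0.1, -0.7, -2.6]
opening: 0.144
```

Run:
```python
from h import *
cores2()
planw(Pf+[0,0,.008],Rf,[1,2,3,3,2,1])
```

```text
wrist
.................................... -48
...................................# -42
................................#### -36
............................######## -30
...................................# -24
.................................... -18
.................................... -12
.................................... -6
.................................... 0
.................................... 6
.................................... 12
.................................... 18
............................#......# 24
............................######## 30
.............................##.#### 36
.............................##..### 42
..............................#####. 48
scene
..........###.########.............. -48
.................................... -42
...................................# -36
.................................... -30
................................#... -24
............................#######. -18
..........................#########. -12
..........................#########. -6
...........................#######.. 0
............................######.. 6
...........................########. 12
..........................#########. 18
..........................#########. 24
............................######.. 30
...........................########. 36
..........................#########. 42
.................................##. 48
low dir 39.78794680773914 tilt 32.14048664804876 [ 0.5307 -0.0951  0.2764]
[-0.0016,0.0014,0.0032,-0.0,-0.2,0.2,1]
[-0.0031,0.0028,0.0064,-0.0,-0.5,0.4,1]
[-0.0045,0.0042,0.0096,-0.1,-0.7,0.6,1]
[-0.0044,0.0043,0.0096,-0.1,-0.7,0.6,1]
[-0.0028,0.0029,0.0065,-0.0,-0.5,0.4,1]
[-0.0014,0.0014,0.0032,-0.0,-0.2,0.2,1]
```

That run ended in a row on the +x wall again. I'll make one more short nudge, with a quick over-swung return toward +x, to leave one core on each side.

Run:
```python
from h import *
s=ctrl.get_state();planw([.531,-.097,.276],Rtilt(26.4,104),[1]*10)
```

```text
[-0.0002,0.0001,-0.0001,0.4,-2.9,0.8,1]
[-0.0002,0.0001,-0.0000,0.4,-2.9,0.8,1]
[-0.0002,0.0001,-0.0000,0.4,-2.9,0.8,1]
[-0.0002,0.0001,-0.0000,0.4,-2.9,0.8,1]
[-0.0002,0.0001,-0.0000,0.4,-2.9,0.8,1]
[-0.0002,0.0001,-0.0000,0.4,-2.9,0.8,1]
[-0.0002,0.0001,-0.0000,0.4,-2.9,0.8,1]
[-0.0002,0.0001,-0.0000,0.4,-2.9,0.8,1]
[-0.0002,0.0001,0.0000,0.4,-2.9,0.8,1]
[-0.0002,0.0001,0.0000,0.4,-2.9,0.8,1]
```

apply_moves --moves '[[[0,0,0,0.4,-1.5,0.4,1],[0,0,0,0.4,-3,0.8,1],[0,0,0,0.4,-3,0.8,1],[0,0,0,0.4,-3,0.8,1],[0,0,0,0.4,-3,0.8,1],[0,0,0,0.4,-3,0.8,1],[0,0,0,0.4,-3,0.8,1],[0,0,0,0.4,-3,0.8,1],[0,0,0,0.4,-3,0.8,1],[0,0,0,0.4,-3,0.8,1],[0,0,0,0,-1,0,1]]]'

```text
time: 22.05
eef_pos: [0.5311, -0.0925, 0.2813]
tcp_rot: [0.817, 0.532, -0.17, -0.144]
contact_force: [-0.5, 0.1, -3.4]
opening: 0.15
```

Run:
```python
from h import *
s=ctrl.get_state();R=Rn.from_quat(s["tcp_rot"]);d=-(R.as_matrix().T@[0,0,1]);print("low dir",np.degrees(np.arctan2(d[1],-d[0])),np.degrees(np.arccos(-R.as_matrix()[2,2])))
# where B, C (tote 58,12 / 58,-11) fall in top and wrist view
M=R.as_matrix()@np.diag([-1,1,-1]);O=s["eef_pos"]+R.apply([0,0,.0945])
im={n:ctrl.read_camera(n) for n in("scene",)}
P=np.array([[58,38,14],[58,12,14],[58,-11,14],[45,-11,14],[33,-11,14]])/1e3@M.T+O
for n in im:print(n,proj(n,P))
a=im["scene"][100:210,200:330,::-1];cv2.imwrite("pics/s9.png",cv2.resize(a,None,fx=5,fy=5,interpolation=2))
```

```text
low dir 106.73533170202977 25.756955444845524
scene [[248.85   153.8342]
 [254.3807 146.2033]
 [259.2551 139.4779]
 [262.9169 141.8356]
 [266.3139 144.0227]]
```

View pics/s9.png

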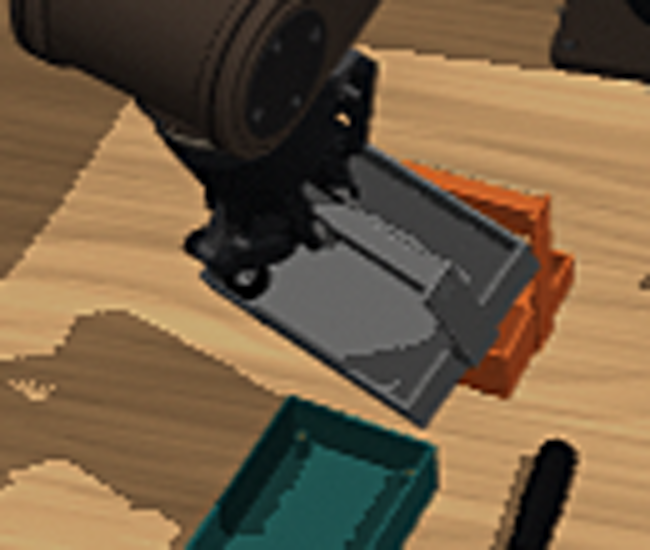

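The scene view shows one core in the corner at (248,280) in the crop; the others are behind the fingers. I'll go on with a short push and a fast return.

apply_moves --moves '[[[0,0,0,0,-2,0,1],[0,0,0,0,-0.5,0,1],[0,0,0,0,0,0,1],[0,0,0,0,7,-1,1],[0,0,0,-1,8,-1,1],[0,0,0,-1,8,-1,1],[0,0,0,-1,8,-1,1],[0,0,0,-1,6,-1,1],[0,0,0,0,0,0,1],[0,0,0,0,0,0,1],[0,0,0,0,0,0,1]]]'

```text
time: 23.2
eef_pos: [0.5304, -0.0943, 0.2824]
tcp_rot: [0.812, 0.503, 0.111, -0.275]
contact_force: [0.3, 0.0, -3.7]
opening: 0.147
```

Run:
```python
from h import *
cores2()
planw(Pf+[0,0,.008],Rf,[1,2,3,3,2,1])
```

```text
wrist
.................................... -48
.................................... -42
................................#### -36
............................######## -30
...................................# -24
.................................... -18
.................................... -12
.................................... -6
.................................... 0
.................................... 6
.................................... 12
.................................... 18
............................#......# 24
............................######## 30
.............................##.#### 36
.............................##..### 42
..............................#####. 48
scene
..........################.......... -48
.................................... -42
.................................... -36
.................................... -30
...............................##... -24
..........................#########. -18
.........................##########. -12
.........................##########. -6
..........................########.. 0
...........................#######.. 6
..........................#########. 12
.........................##########. 18
..........................########.. 24
...........................#######.. 30
..........................#########. 36
..........................#########. 42
.................................... 48
low dir 36.267222449423016 tilt 34.51415153250653 [ 0.5304 -0.0943  0.2824]
[-0.0021,0.0016,0.0034,0.1,-0.6,-0.0,1]
[-0.0040,0.0031,0.0069,0.2,-1.2,-0.1,1]
[-0.0058,0.0047,0.0105,0.4,-1.8,-0.1,1]
[-0.0055,0.0048,0.0106,0.4,-1.8,-0.1,1]
[-0.0035,0.0032,0.0072,0.2,-1.2,-0.1,1]
[-0.0017,0.0016,0.0036,0.1,-0.6,-0.0,1]
```

apply_moves --moves '[[[0,0,0,0.4,-2.5,0.6,1],[0,0,0,0.5,-4,1,1],[0,0,0,0.5,-4,1,1],[0,0,0,0.5,-4,1,1],[0,0,0,0.5,-4,1,1],[0,0,0,0.5,-4,1,1],[0,0,0,0.5,-4,1,1],[0,0,0,0.5,-4,1,1],[0,0,0,0.5,-2.5,0.8,1],[0,0,0,0,-1.5,0,1],[0,0,0,0,0,0,1]]]'

```text
time: 24.4
eef_pos: [0.5364, -0.0844, 0.2855]
tcp_rot: [0.827, 0.512, -0.183, -0.143]
contact_force: [-0.4, 0.3, -3.3]
opening: 0.147
```

```bash
python3 w.py
```

```text
core? x58 y38 score 0.98
core? x74 y-34 score 0.71
core? x76 y27 score 0.51
core? x76 y49 score 0.50
low dir 110.19601635016862 26.851936415513023
```

apply_moves --moves '[[[0,0,0,0,2,0,1],[0,0,0,0,7,-1,1],[0,0,0,-1,8,-1,1],[0,0,0,-1,8,-1,1],[0,0,0,-1,8,-1,1],[0,0,0,-1,3,-1,1],[0,0,0,0,0,0,1],[0,0,0,0,0,0,1],[0,0,0,0,0,0,1]]]'

```text
time: 25.35
eef_pos: [0.5359, -0.0865, 0.2872]
tcp_rot: [0.826, 0.479, 0.117, -0.272]
contact_force: [0.3, -0.6, -3.1]
opening: 0.149
```

Run:
```python
from h import *
cores2()
planw(Pf+[0,0,.008],Rf,[1,2,3,3,2,1])
```

```text
wrist
.................................... -48
.................................... -42
................................#### -36
............................######## -30
...................................# -24
.................................... -18
.................................... -12
.................................... -6
.................................... 0
.................................... 6
.................................... 12
.................................... 18
............................#......# 24
............................######## 30
.............................##.#### 36
.............................##..### 42
..............................#####. 48
scene
..........#####################..... -48
.................................... -42
.................................... -36
.................................... -30
.................................... -24
..............................#####. -18
.........................##########. -12
.........................##########. -6
..........................########.. 0
...........................#######.. 6
..........................#########. 12
.........................##########. 18
..........................########.. 24
...........................#######.. 30
..........................#########. 36
.........................##########. 42
.................................... 48
low dir 36.71265501353248 tilt 34.48107661432311 [ 0.5359 -0.0865  0.2872]
[-0.0029,0.0016,0.0034,0.2,-0.7,-0.3,1]
[-0.0057,0.0031,0.0069,0.4,-1.4,-0.5,1]
[-0.0084,0.0047,0.0106,0.6,-2.0,-0.8,1]
[-0.0081,0.0047,0.0108,0.6,-2.0,-0.8,1]
[-0.0052,0.0031,0.0074,0.4,-1.4,-0.5,1]
[-0.0025,0.0016,0.0037,0.2,-0.7,-0.3,1]
```

apply_moves --moves '[[[0,0,0,0.4,-2.5,0.6,1],[0,0,0,0.5,-4,1,1],[0,0,0,0.5,-4,1,1],[0,0,0,0.5,-4,1,1],[0,0,0,0.5,-4,1,1],[0,0,0,0.5,-4,1,1],[0,0,0,0.5,-4,1,1],[0,0,0,0.5,-4,1,1],[0,0,0,0.5,-2.5,0.8,1],[0,0,0,0,-1.5,0,1],[0,0,0,0,0,0,1],[0,0,0,0,-0.5,0,1]]]'

```text
time: 26.65
eef_pos: [0.5416, -0.078, 0.2887]
tcp_rot: [0.841, 0.487, -0.184, -0.149]
contact_force: [-0.6, 1.4, -3.7]
opening: 0.149
```

```bash
python3 w.py
```

```text
core? x58 y38 score 0.98
core? x75 y-33 score 0.69
core? x76 y27 score 0.51
core? x76 y49 score 0.50
low dir 110.80939849964638 27.387839403127767
```

apply_moves --moves '[[[0,0,0,0,-1,0,1]]]'

```text
time: 26.8
eef_pos: [0.5414, -0.0783, 0.2888]
tcp_rot: [0.839, 0.488, -0.191, -0.145]
contact_force: [0.4, -0.5, -3.5]
opening: 0.146
```

```bash
python3 w.py
```

```text
core? x57 y38 score 0.99
core? x74 y-33 score 0.71
core? x76 y30 score 0.70
core? x56 y-24 score 0.45
low dir 112.68030919375899 27.780535284215365
```

apply_moves --moves '[[[0,0,0,0,7,-1,1],[0,0,0,-1,8,-1,1],[0,0,0,-1,8,-1,1],[0,0,0,-1,8,-1,1],[0,0,0,-1,6,-1,1],[0,0,0,0,0,0,1],[0,0,0,0,0,0,1],[0,0,0,0,0,0,1]]]'

```text
time: 27.65
eef_pos: [0.5402, -0.0798, 0.2892]
tcp_rot: [0.84, 0.456, 0.114, -0.272]
contact_force: [0.8, 0.7, -2.5]
opening: 0.148
```

Run:
```python
from h import *
cores2()
planw(Pf+[0,0,.008],Rf,[1,2,3,4,4,4,3,2,1])
```

```text
wrist
.................................... -48
.................................... -42
................................#### -36
............................######## -30
...................................# -24
.................................... -18
.................................... -12
.................................... -6
.................................... 0
.................................... 6
.................................... 12
.................................... 18
........................######.....# 24
.................########..######### 30
................##...####..####.#### 36
.................##.###########..### 42
..................####........#####. 48
scene
...........###.....##....###........ -48
.................................... -42
.................................... -36
.................................... -30
.................................... -24
.................................... -18
.................................... -12
.................................... -6
.................................... 0
.................................... 6
.................................... 12
.................................... 18
.................................... 24
...............##################... 30
.............######################. 36
............#######################. 42
.................................... 48
low dir 38.77423157961729 tilt 34.27524184687866 [ 0.5402 -0.0798  0.2892]
[-0.0018,0.0008,0.0016,0.1,-0.4,-0.3,1]
[-0.0035,0.0017,0.0033,0.3,-0.7,-0.5,1]
[-0.0052,0.0025,0.0050,0.4,-1.1,-0.8,1]
[-0.0069,0.0033,0.0068,0.5,-1.4,-1.0,1]
[-0.0068,0.0032,0.0069,0.5,-1.4,-1.0,1]
[-0.0067,0.0031,0.0071,0.5,-1.4,-1.0,1]
[-0.0049,0.0023,0.0054,0.4,-1.1,-0.8,1]
[-0.0032,0.0015,0.0037,0.3,-0.7,-0.5,1]
[-0.0016,0.0008,0.0018,0.1,-0.4,-0.3,1]
```

The nudges only swap the row between the two walls, because the in-line row is where the cores rest at this tilt. All three are together against the wall running into the cut-down corner, so I'll settle into the final pose.

apply_moves --moves '[[[-0.002,0.001,0.002,0.1,-0.4,-0.3,1],[-0.0035,0.0015,0.003,0.3,-0.7,-0.5,1],[-0.005,0.0025,0.005,0.4,-1.1,-0.8,1],[-0.007,0.0035,0.007,0.5,-1.4,-1,1],[-0.007,0.003,0.007,0.5,-1.4,-1,1],[-0.007,0.003,0.007,0.5,-1.4,-1,1],[-0.005,0.0025,0.0055,0.4,-1.1,-0.8,1],[-0.003,0.0015,0.004,0.3,-0.7,-0.5,1],[-0.0015,0.001,0.002,0.1,-0.4,-0.3,1],[0,0,0,0,0,0,1]]]'

```text
time: 28.75
eef_pos: [0.5313, -0.0956, 0.2235]
tcp_rot: [0.808, 0.53, 0.046, -0.252]
contact_force: [0.6, -0.1, -3.9]
opening: 0.149
```

```bash
python3 w.py
python3 - <<'E'
from h import *
s=ctrl.get_state();R=Rn.from_quat(s["tcp_rot"]);print(s["eef_pos"]+R.apply(Cn));planw(Pf+[0,0,.008],Rf,[1,2,2,1])
print(np.abs(s["dq"]).max())
E
```

```text
core? x59 y38 score 0.97
core? x34 y34 score 0.97
core? x8 y38 score 0.97
core? x72 y-33 score 0.65
low dir 46.30890808952622 29.683077576971986
[ 0.5283 -0.1301  0.101 ]
[0.0004,-0.0004,-0.0011,-0.1,0.2,0.1,1]
[0.0009,-0.0008,-0.0022,-0.2,0.3,0.2,1]
[0.0009,-0.0008,-0.0022,-0.2,0.3,0.2,1]
[0.0004,-0.0004,-0.0011,-0.1,0.2,0.1,1]
0.010531647392686874
```

The middle core now sits slightly off the line, at (34,34). A small swing to about φ −8°, short of the sideways-slide onset, should squeeze it out and let the third core close up, so I'll try once while watching.

Run:
```python
from h import *
s=ctrl.get_state();planw(s["eef_pos"]+[0,0,.035],Rtilt(26,-6),[1,2,3,3,3,3,3,2,1])
```

```text
[0.0006,-0.0006,-0.0014,-1.1,0.2,-0.2,1]
[0.0012,-0.0011,-0.0029,-2.3,0.5,-0.4,1]
[0.0018,-0.0015,-0.0044,-3.4,0.7,-0.6,1]
[0.0019,-0.0012,-0.0045,-3.4,0.7,-0.6,1]
[0.0019,-0.0009,-0.0045,-3.4,0.7,-0.6,1]
[0.0020,-0.0006,-0.0045,-3.4,0.7,-0.6,1]
[0.0021,-0.0004,-0.0045,-3.4,0.7,-0.6,1]
[0.0014,-0.0000,-0.0030,-2.3,0.5,-0.4,1]
[0.0007,0.0000,-0.0015,-1.1,0.2,-0.2,1]
```

apply_moves --moves '[[[0.0005,-0.0005,-0.002,-1.1,0.2,-0.2,1],[0.001,-0.001,-0.004,-2.3,0.5,-0.4,1],[0.002,-0.0015,-0.005,-3.4,0.7,-0.6,1],[0.002,-0.001,-0.005,-3.4,0.7,-0.6,1],[0.002,-0.001,-0.005,-3.4,0.7,-0.6,1],[0.002,-0.0005,-0.004,-3.4,0.7,-0.6,1],[0.002,-0.0005,-0.004,-3.4,0.7,-0.6,1],[0.001,0,-0.003,-2.3,0.5,-0.4,1],[0.0005,0,-0.001,-1.1,0.2,-0.2,1]]]'

```text
time: 29.7
eef_pos: [0.5309, -0.0976, 0.2686]
tcp_rot: [0.819, 0.527, 0.209, -0.087]
contact_force: [0.5, 0.0, -3.1]
opening: 0.148
```

```bash
python3 w.py
```

```text
core? x8 y38 score 0.98
core? x34 y34 score 0.97
core? x60 y38 score 0.96
core? x66 y-26 score 0.64
low dir -10.221107223063834 26.154661637311534
```

apply_moves --moves '[[[0,0,0,-1.2,0.8,0,1],[0,0,0,0,0,0,1]]]'

```text
time: 29.95
eef_pos: [0.5304, -0.0974, 0.2692]
tcp_rot: [0.818, 0.524, 0.221, -0.081]
contact_force: [0.5, 0.9, -3.0]
opening: 0.149
```

```bash
python3 w.py
```

```text
core? x8 y37 score 0.97
core? x34 y33 score 0.96
core? x60 y38 score 0.96
core? x66 y-26 score 0.65
low dir -12.443541163677079 27.22112657624049
```

apply_moves --moves '[[[0,0,0,-0.6,1.5,0,1],[0,0,0,0,0,0,1]]]'

```text
time: 30.2
eef_pos: [0.5307, -0.0975, 0.2688]
tcp_rot: [0.816, 0.522, 0.235, -0.085]
contact_force: [0.5, 0.4, -2.3]
opening: 0.15
```

```bash
python3 w.py
```

```text
core? x8 y36 score 0.97
core? x60 y38 score 0.95
core? x34 y32 score 0.93
core? x66 y-26 score 0.64
low dir -12.849198473257571 28.910403278437162
```

apply_moves --moves '[[[0,0,0,0.2,2,0,1],[0,0,0,0,0,0,1]]]'

```text
time: 30.45
eef_pos: [0.531, -0.0976, 0.2686]
tcp_rot: [0.811, 0.521, 0.248, -0.095]
contact_force: [-0.3, 0.6, -3.7]
opening: 0.147
```

```bash
python3 w.py
```

```text
core? x10 y34 score 0.97
core? x60 y36 score 0.89
core? x32 y30 score 0.82
core? x66 y-26 score 0.65
low dir -11.7497371296893 30.846149044354377
```

apply_moves --moves '[[[0,0,0,2.5,0,0,1]]]'

```text
time: 30.6
eef_pos: [0.5308, -0.0973, 0.2689]
tcp_rot: [0.809, 0.526, 0.236, -0.113]
contact_force: [1.2, 0.4, -2.5]
opening: 0.142
```

```bash
python3 w.py
```

```text
core? x60 y37 score 0.91
core? x22 y33 score 0.88
core? x66 y-26 score 0.64
core? x75 y24 score 0.52
low dir -7.418519617576402 30.367166365746673
```

The middle core is squeezed out and the third is closing up, now at (22,33). I'll return to the diagonal now.

apply_moves --moves '[[[0,0,0,5,-0.5,0.5,1],[0,0,0,6,-1,1,1],[0,0,0,6,-1,1,1],[0,0,0,5,-1,1,1],[0,0,0,3,-0.5,0.5,1],[0,0,0,1,0,0,1],[0,0,0,0,0,0,1],[0,0,0,0,0,0,1]]]'

```text
time: 31.45
eef_pos: [0.5353, -0.0984, 0.2695]
tcp_rot: [0.789, 0.542, 0.076, -0.281]
contact_force: [0.1, 1.2, -3.3]
opening: 0.149
```

Run:
```python
from h import *
cores2()
planw(Pf+[0,0,.008],Rf,[1,2,3,3,2,1])
```

```text
wrist
.................................... -48
...................................# -42
................................#### -36
............................######## -30
...................................# -24
.................................... -18
.................................... -12
.................................... -6
.................................... 0
.................................... 6
.................................... 12
........................#........... 18
........................##..#......# 24
........................############ 30
............................###.#### 36
.............................##..### 42
..............................#####. 48
scene
........###.####.######............. -48
.................................... -42
...................................# -36
.................................### -30
.................................... -24
.................................... -18
.................................... -12
.................................... -6
..............................####.. 0
...........................########. 6
..........................#########. 12
.......................############. 18
.....................###########.... 24
.....................#############.. 30
.....................##############. 36
..........................#########. 42
..................................#. 48
low dir 40.4284645347195 tilt 33.843548839419974 [ 0.5353 -0.0984  0.2695]
[-0.0013,0.0009,0.0028,-0.2,-0.3,0.3,1]
[-0.0026,0.0017,0.0057,-0.4,-0.5,0.6,1]
[-0.0037,0.0025,0.0086,-0.5,-0.8,0.9,1]
[-0.0036,0.0025,0.0087,-0.5,-0.8,0.9,1]
[-0.0023,0.0017,0.0058,-0.4,-0.5,0.6,1]
[-0.0011,0.0008,0.0029,-0.2,-0.3,0.3,1]
```

Now it's a tight cluster: about (59,38) in the corner, (58,12) on one side and (37,26) on the other. Settling to the final pose.

apply_moves --moves '[[[-0.001,0.001,0.003,-0.2,-0.3,0.3,1],[-0.0025,0.0015,0.0055,-0.4,-0.5,0.6,1],[-0.0035,0.0025,0.008,-0.5,-0.8,0.9,1],[-0.0035,0.0025,0.008,-0.5,-0.8,0.9,1],[-0.0025,0.0015,0.005,-0.4,-0.5,0.6,1],[-0.001,0.001,0.003,-0.2,-0.3,0.3,1],[0,0,0,0,0,0,1],[0,0,0,0,0,0,1]]]'

```text
time: 32.35
eef_pos: [0.5306, -0.0956, 0.2297]
tcp_rot: [0.814, 0.521, 0.054, -0.25]
contact_force: [0.0, -0.2, -3.1]
opening: 0.146
```

Run:
```python
from h import *
cores2()
s=ctrl.get_state();R=Rn.from_quat(s["tcp_rot"]);print("corner",s["eef_pos"]+R.apply(Cn),np.abs(s["dq"]).max(),s["opening"]);planw(Pf+[0,0,.008],Rf,[1,1,1]);print(low(R,s["eef_pos"])[:,2].min())
```

```text
wrist
.................................... -48
.................................... -42
................................#### -36
............................######## -30
...................................# -24
.................................... -18
.................................... -12
.................................... -6
.................................... 0
.................................... 6
.................................... 12
........................#........... 18
.......................##...#......# 24
........................##.######### 30
.........................######.#### 36
.............................##..### 42
..............................#####. 48
scene
..................#................. -48
.................................... -42
.................................... -36
.................................... -30
...............................##### -24
.................................... -18
.................................... -12
.................................... -6
.................................... 0
.............................######. 6
...........................########. 12
........................###########. 18
.....................#############.. 24
.....................#############.. 30
.....................##############. 36
.......................############. 42
................................###. 48
low dir 45.30940881204678 tilt 29.66523676779768 [ 0.5306 -0.0956  0.2297]
corner [ 0.5278 -0.1297  0.107 ] 0.012218428215025294 0.1476862816497751
[0.0003,0.0001,-0.0004,0.1,0.1,-0.1,1]
[0.0003,0.0001,-0.0004,0.1,0.1,-0.1,1]
[0.0003,0.0001,-0.0004,0.1,0.1,-0.1,1]
0.10233539223258827
```

```bash
python3 -c "
from plant import ctrl
print(ctrl.sign_off())"
```

```text
the job is handed in; nothing more can be done
None
```

The tote is in the air over the enclosure, tipped about 30° and held still, with all three cores gathered at the cut-down corner. I picked the larger grey tote by its bar, lifted it level, carried it over and tipped it. The job was handed in at about 32.5 s.

**First tilt:** it left the cores in a row along one wall, with the third core outside the cut-down part. Several tilt swings above the enclosure only moved the row from one wall to the other. A last, watched swing squeezed them into a tight cluster.

**Last checks:**

| Check | Result |
|---|---|
| Tilt | 29.7°, low direction 45° between tote +x and +y |
| Corner position | (0.528, −0.130, 0.107) m; enclosure middle measured at (0.529, −0.129) m |
| Height above rim | corner about 67 mm, lowest part of the tote about 62 mm |
| Grip | opening steady at 0.148, arm still |
| Cores (tote x, y) | about (59, 38), (58, 12) and (37, 26) mm, none spilled |

**Less certain:**
- The cores at (58, 12) and (37, 26) come from coarse scene and wrist camera maps, partly hidden by the fingers.
- I did not compare before and after pictures of the other objects. I saw no contact forces beyond the tote's own weight, and the planned clearances were ample.

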